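Open the lidded box and stack its L-plates into a riser

ROBOT

A 6-joint arm with a two-finger parallel gripper is mounted at the origin on the work surface. World frame = base frame: x ahead of the robot, y to its left, z up, the work surface at z = 0. Lengths are in m, angles in rad, forces in N, time in s.
With the tool pointing down it reaches from about 0.325 to 0.875 m from the base axis. Payload 4.4 kg.
Tool frame: the origin (TCP) lies on the centre line of the jaws, within the pads' length; the fingertips stand 19 mm ahead of it and the grasp point (between the pads) is the TCP (r.nose_length is the distance from the TCP to the fingertips, in m); x points along the fingers, y is the direction in which the jaws open and shut, and the axes are right-handed (so a half turn about x gives the same grasp; the last joint's range is limited). The gripper opens to 85 mm and grips with 20 to 120 N. Pads are 22 mm wide; open, the fingers measure 114 mm over their backs; the gripper's body (76 mm by 85 mm) begins 54 mm behind the grasp point. The pads swing forward as they close: fully open they stand 13 mm farther back than shut.
Start: joints at [0.978, 0.207, 1.542, -0, 1.393, -0.15], TCP at [0.246, 0.52, 0.25] pointing down, gripper open.
Joint ranges: [-2.73, 2.73], [-0.86, 2.22], [0.23, 2.46], [-1.11, 4.25], [0.08, 2.63], [-2.82, 2.82]. Speed limits (rad/s): [2.79, 2.79, 3.14, 3.14, 3.14, 3.14].

INTERFACE

Orientations are given as a rotation vector (axis times angle).
In Python, from bench import r, viewer, search_frame, regions_of gives the robot as it stands. The module is installed in compiled form; this text tells all that it offers.
- The arm moves only by the tool move_arm, never from a script. Its argument "plan" is a list of rows, each an object of numbers: "tx", "ty", "tz": the shift along the tool's x, y, z in cm; "ax", "ay", "az": the turn, a rotation vector about the tool's x, y, z in degrees. In form: [{"tx": .., "ty": .., "tz": .., "ax": .., "ay": .., "az": ..}, ...]. A call has 1 to 8 rows; each row is the pose to reach, as a shift and turn from the pose commanded when the call began, along the tool's axes at that moment; what a row does not reach only later rows make up. A row lasts 1/12 s, in which the tool goes at most 41.7 mm and 7.16 degrees, less where a joint would pass 70% of its speed; a pose out of reach is approached as far as the arm can. A call with a gripper value outside its range is refused whole. "claw" is the closure, from 0 (fully open) to 1 (shut), set as the call begins (left out, the last holds). The fingers move at their own pace and stop on an object; "grip_force" is the grip in N (left out, the last holds). Time passes only in rows, so rows that repeat a pose let the fingers close. It gives the time, the measured TCP pose, the force and the opening at its end, in the units of the state.
- r.get_obs(): the state, without advancing time (a new reading comes with each control period).
- viewer.read_camera(name): name is "scene" or "side" or "wrist"; returns a dict with "image" (420x560x3 uint8, red, green, blue), "intrinsics" (3x3 intrinsics, pixels), "k1" (the pictures are not rectified: a ray, as slopes to the right and down, at radius r is drawn at 1 + k1 r^2 times it, then the intrinsics apply), "world_to_cam" (4x4, takes a point from world to camera coordinates); the wrist camera has in their place "hand_eye" (4x4, takes a point from camera to tool coordinates, whose origin is the TCP and whose axes are the tool frame's). Camera axes: x right, y down, z forward; pixel columns grow to the right and rows downward; lengths in m; the calibration is good to about 2 mm. A picture is of the moment at which its call begins: read the wrist's pose just before it. There is no depth.
- r.hand_in(): hands the job in, once; it reports no verdict.
Trained networks look in the newest picture that a camera, given by its name, has taken for a name from the list of things; names that differ only in an ending like _2 or _b are one class to them, and where a whole thing is asked for, a point or a joint stands for the part that bears it (a point fixed in the world has none). Each returns a list of dicts, best first, with "confidence" (0 to 1); they miss things now and then, are a little off and sometimes report something else, mostly with a low value. They report only what shows in the picture. A call takes as long as a camera call. They do not tell look-alikes from the thing itself.
- search_frame(camera, query): "box" ([centre column, centre row, width, height] in pixels, round what is visible of it).
- regions_of(camera, query): "pixels" (420x560 bool, what is visible of it) and "box" ([centre column, centre row, width, height] in pixels, round what is visible of it).
The state is a dict: "time_s": time; "q": joint angles; "dq": joint speeds; "joint_torque": joint torques, N m; "ee_pos": TCP position; "tool_rot": TCP orientation; "ft_force": force on the tool from outside, world axes, zero at the start; "ft_torque": the same for the moment, N m; "grip_width": opening from 0.0 (shut) to 1.0 (fully open).
Only numpy, scipy, OpenCV 4.12 (cv2) and the standard library are available. Lean on these libraries where they do the work, as an engineer would, in place of code of your own. Each camera call takes 0.05 s, during which the arm holds its last target.

TASK

Swing the lid of the white box up and over so that it stays open by itself, and leave it so. Then take out the two L-shaped plates, upper one first, and stack them flat on the L-plate that lies on the tile, edges lined up and each plate turned half round from the one below, so that the pile makes a balanced square riser. Set the plates down gently instead of dropping them, leave the bottom plate where it lies and do not disturb the other things on the bench.

Things in the scene. Friction and masses are not known exactly. Their poses are not given: they have to be found in the camera images.
- box: White plastic box, fixed to the bench, 190 x 190 mm outside, 60 mm high, walls 5 mm thick, inner floor raised to 22 mm above the bench, with a hinged white lid. Origin: centre of its underside, on the bench. It stands to the left. Its front is the -x side of its own frame and faces the tile (to the right, seen from the robot); the hinge runs along the top of its outer, left wall (its +x side).
- lid (a joint): angle of the box's lid in rad, 0 shut, growing as it swings up and over to the left, away from the tile; stop at 2.2. The lid (about 250 g, 8 mm thick, hinged 190 mm behind the box front) has no latch, no spring and almost no friction: left alone below about 1.55 it falls shut, beyond that it falls open against its stop and stays.
- lid_hinge (a point): middle of the hinge line, at the box's left top edge, 60.5 mm above the bench; the hinge axis runs along the box's y.
- lid_lip (a point): middle of the front edge, on the underside, of the lid's lip: the lip is 100 mm wide, 8 mm thick, level when shut, and overhangs the box front by 30 mm, 60.5 mm above the bench, so that a fingertip fits under it; 220 mm from the hinge line. Its frame is the lid's: -x points from the hinge to the lip, z out of the lid's top.
- tile: white glazed square tile, 190 x 190 x 8 mm, fixed on the bench, to the right of the box. Origin: centre of its underside; its top is 8 mm above the bench.
- bottom_plate: grey plastic L-plate, 140 g, 18 mm thick, 100 x 100 mm less an open 60 x 60 mm corner, so legs 100 long, 40 wide. Origin: centre of the 100 mm square, underside; z up. Legs: x -50..50, y -50..-10 and x -50..-10, y -50..50; heel at -x -y; balance point x = y = -11. Lies loose on the tile, about a quarter turn clockwise (from above) from those in the box.
- upper_plate: grey plastic L-plate, 140 g, 18 mm thick, 100 x 100 mm less an open 60 x 60 mm corner, so legs 100 long, 40 wide. Origin: centre of the 100 mm square, underside; z up. Legs: x -50..50, y -50..-10 and x -50..-10, y -50..50; heel at -x -y; balance point x = y = -11. Lies in the box flat on the lower plate, same direction; underside 40 mm above the bench, 20 mm or more from the walls, 30 mm on the heel sides.
- lower_plate: grey plastic L-plate, 140 g, 18 mm thick, 100 x 100 mm less an open 60 x 60 mm corner, so legs 100 long, 40 wide. Origin: centre of the 100 mm square, underside; z up. Legs: x -50..50, y -50..-10 and x -50..-10, y -50..50; heel at -x -y; balance point x = y = -11. Lies in the box under the upper plate, flat on the floor, underside 22 mm above the bench.
- bottom_plate_heel (a point): point in the bottom plate, at half its thickness, in the middle of its heel (30 mm from the origin along both -x and -y)
- bottom_plate_gap (a point): point at half thickness in the empty square's outer part of the bottom plate, opposite the heel (30 mm from the origin along both +x and +y)
- upper_plate_heel (a point): point in the upper plate, at half its thickness, in the middle of its heel (30 mm from the origin along both -x and -y)
- upper_plate_gap (a point): point at half thickness in the empty square's outer part of the upper plate, opposite the heel (30 mm from the origin along both +x and +y)
- lower_plate_heel (a point): point in the lower plate, at half its thickness, in the middle of its heel (30 mm from the origin along both -x and -y)
- lower_plate_gap (a point): point at half thickness in the empty square's outer part of the lower plate, opposite the heel (30 mm from the origin along both +x and +y)
- spatula: green flat lab spatula, 150 mm long, lying between box and tile; bystander. Origin: on the bench, under it.
- cap: blue screw cap, 46 mm wide, 18 mm high, lying between box and tile nearer the robot; bystander. Origin: on the bench, under it.
- beaker: open glass beaker, 72 mm wide, 90 mm high, behind, between box and tile; bystander. Origin: on the bench, under it.
- jar: glass jar with a blue lid, 70 mm wide, about 90 mm high, off to the right; bystander. Origin: on the bench, under it.
- bottle: amber bottle, 68 mm wide, about 140 mm high, off to the left; bystander. Origin: on the bench, under it.
- wash_bottle: white wash bottle with yellow spout, 64 mm wide, 180 mm high, off to the right; bystander. Origin: on the bench, under it.
Mind the look-alikes: they are no part of the job. Leave any orange or purple look-alike of the bottom_plate alone.

How it is judged:
By the outcome, as a careful person would: the job done as asked, in the order asked, and still so for the second after the job is handed in, with the robot touching nothing.
It also fails if it takes over 72 s, if anything falls off the work surface, if the arm or the gripper's body presses on something with over 40 N, if the wrist force passes 120 N, or if a joint passes its speed limit or range.

## Working session

There is one attempt and no reset: what is moved stays moved. The work goes in short steps, Python scripts to look and compute and a tool call to move; the robot and the scene stay as the last step left them, time stands still between calls to the robot, and variables do not carry over. Pictures are saved under pics/ and viewed, and the job is handed in when it is done.

Besides the shell and the picture viewer there is one more tool, called after ">>>" in YAML: its name, and indented under it one key for each argument. move_arm: Moves the arm, as the interface text tells. Its arguments: {"type":"object","properties":{"plan":{"type":"array","items":{"type":"object","properties":{"tx":{"type":"number"},"ty":{"type":"number"},"tz":{"type":"number"},"ax":{"type":"number"},"ay":{"type":"number"},"az":{"type":"number"}}}},"claw":{"type":"number"},"grip_force":{"type":"number"}},"required":["plan"]}

```bash
mkdir -p pics; ls; python3 - <<'E'
from bench import r, viewer
import cv2
o=r.get_obs()
for k,v in o.items(): print(k,v)
print(r.nose_length)
for n in ["scene","side","wrist"]:
    c=viewer.read_camera(n)
    cv2.imwrite(f"pics/{n}0.png",c["image"][:,:,::-1])
    print(n,c["intrinsics"].tolist(),c["k1"],c.get("world_to_cam",c.get("hand_eye")).round(4).tolist())
E
```

```text
pics
time_s 0.0
q [ 9.77475894e-01  2.07427214e-01  1.54297877e+00 -4.58401262e-05
  1.39351023e+00 -1.50477233e-01]
dq [-0.00111044  0.00047847 -0.00274215 -0.00053994  0.00146943 -0.00033029]
joint_torque [-1.24469221e-03 -3.83027387e+01 -2.91599733e+01 -2.79136884e-04
  1.02662074e-02  1.40257180e-05]
ee_pos [0.24599163 0.51891728 0.24910986]
tool_rot [ 0.34560025  1.54355844 -0.34904977]
ft_force [-0.11412896  0.19656951 -0.05958735]
ft_torque [ 0.03188983 -0.00406386 -0.00811818]
grip_width 0.9983661837911028
0.019
scene [[444.7841352099103, 0.0, 285.42366876411484], [0.0, 444.7841352099103, 209.90152275851042], [0.0, 0.0, 1.0]] 0.026634942733404377 [[-0.112, 0.9937, 0.0021, 0.041], [0.8463, 0.0965, -0.5239, -0.4185], [-0.5209, -0.0569, -0.8517, 1.6642], [0.0, 0.0, 0.0, 1.0]]
side [[424.8574252187536, 0.0, 274.79660591559826], [0.0, 424.8574252187536, 212.69067865201902], [0.0, 0.0, 1.0]] 0.03670087902327213 [[0.9414, -0.3369, 0.0138, -0.5461], [-0.1551, -0.469, -0.8695, 0.1625], [0.2994, 0.8164, -0.4938, 1.348], [0.0, 0.0, 0.0, 1.0]]
wrist [[350.250953255583, 0.0, 278.1904341179835], [0.0, 350.250953255583, 207.92608615650067], [0.0, 0.0, 1.0]] -0.0741677811475757 [[0.0008, -0.2922, 0.9563, -0.1237], [1.0, 0.0003, -0.0007, 0.0001], [-0.0001, 0.9563, 0.2922, -0.0744], [0.0, 0.0, 0.0, 1.0]]
```

View pics/scene0.png

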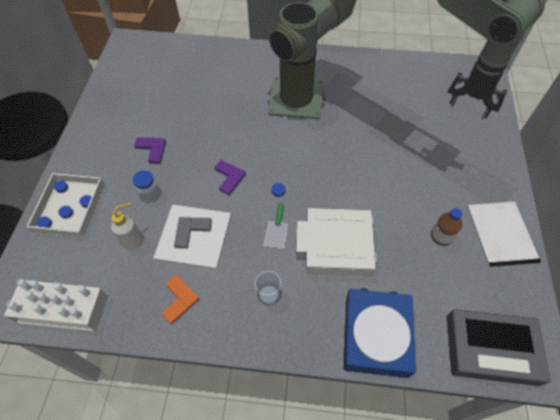

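View pics/side0.png

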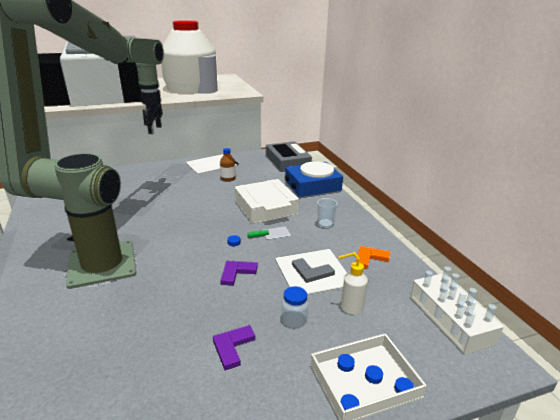

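View pics/wrist0.png

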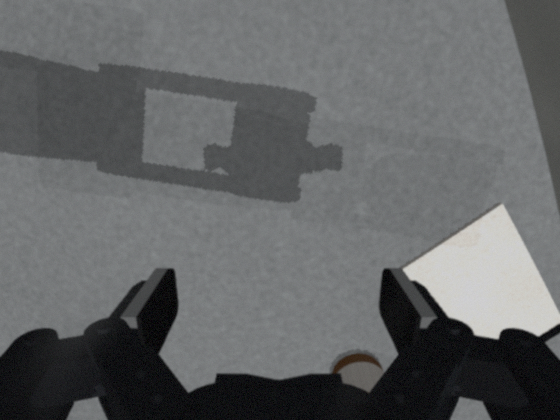

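```bash
cat > h.py <<'E'
import numpy as np, cv2, json
from scipy.spatial.transform import Rotation as R
from bench import r, viewer, search_frame, regions_of
def shot(name,fn=None):
    o=r.get_obs(); c=viewer.read_camera(name)
    if name=="wrist":
        T=np.eye(4);T[:3,:3]=R.from_rotvec(o["tool_rot"]).as_matrix();T[:3,3]=o["ee_pos"]
        c["wc"]=T@c["hand_eye"]
    else: c["wc"]=np.linalg.inv(c["world_to_cam"])
    if fn: cv2.imwrite(f"pics/{fn}.png",c["image"][:,:,::-1])
    c["obs"]=o
    return c
def ray(c,uv):
    K=c["intrinsics"];p=np.array([(uv[0]-K[0,2])/K[0,0],(uv[1]-K[1,2])/K[1,1]])
    s=p.copy()
    for _ in range(20): s=p/(1+c["k1"]*(s@s))
    d=c["wc"][:3,:3]@np.array([s[0],s[1],1]); return c["wc"][:3,3],d
def onz(c,uv,z):
    o,d=ray(c,uv); return o+d*(z-o[2])/d[2]
def proj(c,P):
    P=np.atleast_2d(P); W=np.linalg.inv(c["wc"]); q=P@W[:3,:3].T+W[:3,3]
    s=q[:,:2]/q[:,2:]; s=s*(1+c["k1"]*(s**2).sum(1))[:,None]
    K=c["intrinsics"]; return np.c_[s[:,0]*K[0,0]+K[0,2],s[:,1]*K[1,1]+K[1,2]]
def rel(P0,R0,P1,R1):
    """rows to go from commanded pose (P0,R0) to (P1,R1): cm and deg in tool axes"""
    return (R0.T@(np.array(P1)-P0)*100).round(2), np.degrees(R.from_matrix(R0.T@R1).as_rotvec()).round(2)
E
python3 - <<'E'
from h import *
c=shot("scene")
zs=dict(box=.06,tile=.008,bottom_plate=.026,spatula=0,cap=.018,beaker=.045,jar=.045,bottle=.07,lid_lip=.065)
for k,z in zs.items():
    for d in search_frame("scene",k)[:3]:
        print(k,round(d["confidence"],2),np.round(d["box"],1),onz(c,d["box"][:2],z).round(3))
m=regions_of("scene","box")
if m:
    px=m[0]["pixels"].astype(np.uint8); cn=cv2.findContours(px,0,2)[0]; cn=max(cn,key=cv2.contourArea)
    rc=cv2.boxPoints(cv2.minAreaRect(cn)); print(rc, [onz(c,p,.06).round(3) for p in rc])
    im=c["image"].copy(); 
for p in ["tile","bottom_plate"]:
    m=regions_of("scene",p)
    for mm in m[:2]:
        px=mm["pixels"].astype(np.uint8); cn=cv2.findContours(px,0,2)[0]; cn=max(cn,key=cv2.contourArea)
        ap=cv2.approxPolyDP(cn,3,True)[:,0]; print(p,mm["confidence"],[ (onz(c,a,zs[p])[:2]).round(3).tolist() for a in ap.astype(float)])
x=cv2.resize(c["image"][130:330,140:420],None,fx=2.8,fy=2.8,interpolation=cv2.INTER_CUBIC);cv2.imwrite("pics/sz.png",x[:,:,::-1])
o=r.get_obs();print(R.from_rotvec(o["tool_rot"]).as_matrix().round(3))
E
```

```text
box 0.93 [337.9 241.   76.3  70.7] [0.617 0.18  0.06 ]
box 0.64 [146.8 185.2  27.6  34.8] [ 0.489 -0.419  0.06 ]
box 0.25 [267.9 285.8  25.5  35.5] [ 0.775 -0.002  0.06 ]
tile 0.62 [192.8 235.2  77.6  61. ] [ 0.619 -0.254  0.008]
bottom_plate 0.89 [230.4 177.2  33.   33.3] [ 0.405 -0.175  0.026]
bottom_plate 0.74 [191.6 230.4  36.5  27.3] [ 0.613 -0.256  0.026]
bottom_plate 0.71 [179.8 298.4  38.4  43.4] [ 0.825 -0.241  0.026]
spatula 0.8 [274.4 226.5  23.7  45.8] [ 0.557 -0.013  0.   ]
spatula 0.5 [336.5 244.9  76.3  68.9] [0.599 0.181 0.   ]
spatula 0.49 [191.3 234.6  37.5  30.9] [ 0.613 -0.261  0.   ]
cap 0.5 [278.1 188.4  12.4   9.5] [ 0.426 -0.017  0.018]
beaker 0.78 [266.8 288.4  27.9  34.5] [ 0.777 -0.005  0.045]
beaker 0.58 [128.8 225.6  33.   46.5] [ 0.627 -0.438  0.045]
jar 0.71 [145.6 185.1  24.9  32.7] [ 0.479 -0.429  0.045]
jar 0.58 [192.2 231.9  33.1  31.1] [ 0.627 -0.247  0.045]
bottle 0.86 [445.8 227.4  31.4  34.4] [0.542 0.488 0.07 ]
bottle 0.38 [193.9 235.2  81.8  64.2] [ 0.65  -0.233  0.07 ]
lid_lip 0.86 [334.3 238.3  82.4  58.8] [0.612 0.169 0.065]
[[294.90897 275.27637]
 [297.65176 206.70605]
 [378.0831  209.92328]
 [375.3403  278.4936 ]] [array([0.737, 0.068, 0.06 ]), array([0.514, 0.054, 0.06 ]), array([0.498, 0.295, 0.06 ]), array([0.721, 0.288, 0.06 ])]
tile 0.88 [[0.516, -0.341], [0.703, -0.348], [0.715, -0.17], [0.529, -0.159]]
tile 0.35 [[0.478, -0.008], [0.53, -0.011], [0.547, -0.034], [0.624, -0.036], [0.628, 0.022], [0.548, 0.025], [0.536, 0.005]]
bottom_plate 0.97 [[0.34, -0.222], [0.379, -0.231], [0.402, -0.187], [0.455, -0.2], [0.471, -0.171], [0.375, -0.132]]
bottom_plate 0.89 [[0.669, -0.293], [0.665, -0.258], [0.618, -0.259], [0.606, -0.207], [0.567, -0.206], [0.567, -0.302]]
[[ 0.     0.429  0.904]
 [ 0.     0.904 -0.429]
 [-1.     0.     0.   ]]
```

View pics/sz.png

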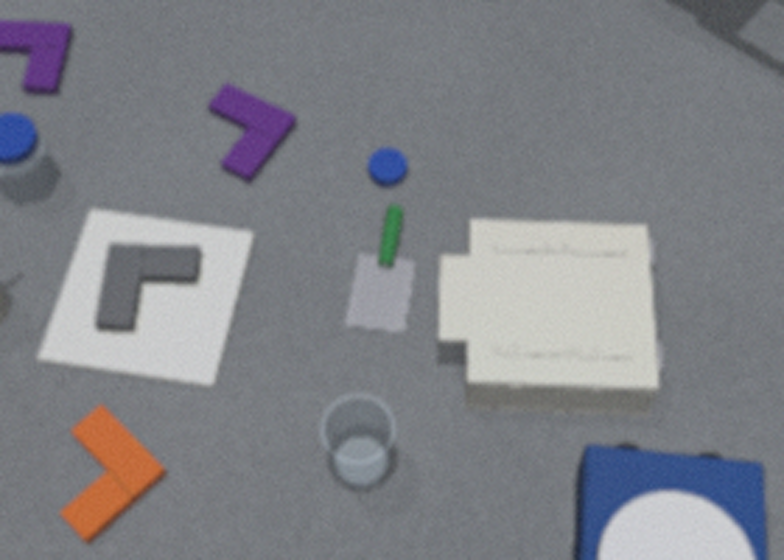

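```bash
python3 - <<'E'
from h import *
c=shot("scene")
for p in [(470,220),(648,226),(658,387),(468,382),(440,254),(440,342)]:
    print(p,onz(c,(140+p[0]/2.8,130+p[1]/2.8),.0685).round(4))
o=r.get_obs(); print(o["ee_pos"],o["q"].round(3))
# fingertips in wrist view
c=shot("wrist"); 
T=np.eye(4)
c["wc"]=c["hand_eye"]
for x in [0.019,0.006,0]:
  for z in (-.011,.011):
    print(x,z,proj(c,[[x,-.0425,z],[x,.0425,z]]).round(0).tolist())
cv2.imwrite("pics/wz.png",cv2.resize(c["image"][240:360,90:460],None,fx=2.1,fy=2.1)[:,:,::-1])
E
```

```text
(470, 220) [0.5225 0.0849 0.0685]
(648, 226) [0.5086 0.2735 0.0685]
(658, 387) [0.6943 0.2853 0.0685]
(468, 382) [0.7103 0.099  0.0685]
(440, 254) [0.5679 0.0572 0.0685]
(440, 342) [0.6698 0.0673 0.0685]
[0.24641397 0.51955933 0.25032149] [ 0.977  0.207  1.541  0.     1.393 -0.15 ]
0.019 -0.011 [[183.0, 250.0], [374.0, 250.0]]
0.019 0.011 [[187.0, 294.0], [369.0, 294.0]]
0.006 -0.011 [[175.0, 263.0], [382.0, 263.0]]
0.006 0.011 [[179.0, 309.0], [377.0, 310.0]]
0 -0.011 [[170.0, 270.0], [386.0, 270.0]]
0 0.011 [[176.0, 318.0], [381.0, 318.0]]
```

View pics/wz.png

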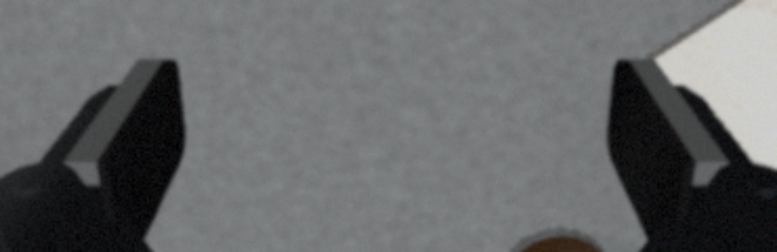

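```bash
cat > pl.py <<'E'
from h import *
import os,sys
F="cmd.json"
def load():
    if not os.path.exists(F):
        return np.array([.246,.52,.25]), R.from_rotvec(r.get_obs()["tool_rot"]).as_matrix()
    d=json.load(open(F)); return np.array(d["p"]),np.array(d["R"])
def save(p,M): json.dump(dict(p=list(map(float,p)),R=np.array(M).tolist()),open(F,"w"))
def pose(down_yaw,tilt=0.,axis=None):
    """tool x down, tool y at world yaw (deg); then tilt deg about world axis"""
    y=np.array([np.cos(np.radians(down_yaw)),np.sin(np.radians(down_yaw)),0]); x=np.array([0,0,-1.]); z=np.cross(x,y)
    M=np.c_[x,y,z]
    if axis is not None: M=R.from_rotvec(np.radians(tilt)*np.array(axis)).as_matrix()@M
    return M
def plan(ways,mm=38.,deg=6.8,hold=1,rd=2):
    """ways: list of (P,R,[mm per row]); prints calls of <=8 rows, saves resulting commanded pose"""
    p,M=load(); pts=[]
    a,A=p,M
    for w in ways:
        b,B=np.array(w[0]),w[1]; st=w[2] if len(w)>2 else mm
        rv=R.from_matrix(A.T@B).as_rotvec()
        n=max(1,int(np.ceil(max(np.linalg.norm(b-a)*1000/st,np.degrees(np.linalg.norm(rv))/deg))))
        for i in range(1,n+1): pts.append((a+(b-a)*i/n,A@R.from_rotvec(rv*i/n).as_matrix()))
        a,A=b,B
    pts+= [pts[-1]]*hold
    print(len(pts),"rows")
    for k in range(0,len(pts),8):
        rows=[]
        for q,Q in pts[k:k+8]:
            t,ro=rel(p,M,q,Q); t=t.round(rd); ro=ro.round(1)
            rows.append(dict(zip(["tx","ty","tz","ax","ay","az"],[float(v)+0. for v in (*t,*ro)])))
        rows=[{k2:v for k2,v in w.items() if abs(v)>0} or {"tx":0} for w in rows]
        print(json.dumps(rows))
        p=p+M@t/100; M=M@R.from_rotvec(np.radians(ro)).as_matrix()
    save(p,M); print("end",p.round(4))
def chk():
    o=r.get_obs(); p,M=load()
    print("t %.2f"%o["time_s"],"ee",o["ee_pos"].round(4),"err mm",((o["ee_pos"]-p)*1000).round(1),"rot err deg",np.degrees(R.from_matrix(M.T@R.from_rotvec(o["tool_rot"]).as_matrix()).as_rotvec()).round(2),"F",o["ft_force"].round(1),"grip",round(o["grip_width"],3),"q",o["q"].round(2))
E
cat > lid.py <<'E'
from pl import *
u=np.array([np.cos(np.radians(94)),np.sin(np.radians(94)),0]); v=np.array([-u[1],u[0],0])
H=np.array([.603,.281,.0605]); Z=np.array([0,0,1.])
ML=pose(94,45,-v); d=ML[:,0]
def T(s,z): return H*[1,1,0]+s*u+z*Z-.019*d
E
python3 - <<'E'
from lid import *
print(d,ML[:,1])
plan([(T(-.29,.16),ML),(T(-.30,.115),ML)],hold=2)
E
```

```text
[-0.04932528  0.7053843  -0.70710678] [-0.04932528  0.7053843   0.70710678]
22 rows
[{"tx": 0.43, "ty": -1.82, "tz": 3.19, "ax": -1.6, "ay": 0.6, "az": 2.4}, {"tx": 0.85, "ty": -3.64, "tz": 6.38, "ax": -3.1, "ay": 1.3, "az": 4.9}, {"tx": 1.28, "ty": -5.46, "tz": 9.56, "ax": -4.6, "ay": 1.9, "az": 7.3}, {"tx": 1.7, "ty": -7.28, "tz": 12.75, "ax": -6.2, "ay": 2.6, "az": 9.8}, {"tx": 2.13, "ty": -9.1, "tz": 15.94, "ax": -7.7, "ay": 3.2, "az": 12.2}, {"tx": 2.55, "ty": -10.91, "tz": 19.13, "ax": -9.3, "ay": 3.8, "az": 14.7}, {"tx": 2.98, "ty": -12.73, "tz": 22.31, "ax": -10.8, "ay": 4.5, "az": 17.1}, {"tx": 3.4, "ty": -14.55, "tz": 25.5, "ax": -12.4, "ay": 5.1, "az": 19.6}]
[{"tx": -0.58, "ty": -2.44, "tz": 2.71, "ax": -1.5, "ay": 0.7, "az": 2.4}, {"tx": -1.16, "ty": -4.88, "tz": 5.43, "ax": -3.0, "ay": 1.3, "az": 4.8}, {"tx": -1.74, "ty": -7.32, "tz": 8.14, "ax": -4.6, "ay": 1.9, "az": 7.3}, {"tx": -2.32, "ty": -9.76, "tz": 10.85, "ax": -6.1, "ay": 2.6, "az": 9.7}, {"tx": -2.9, "ty": -12.2, "tz": 13.57, "ax": -7.7, "ay": 3.2, "az": 12.2}, {"tx": -3.48, "ty": -14.64, "tz": 16.28, "ax": -9.2, "ay": 3.9, "az": 14.6}, {"tx": -4.06, "ty": -17.08, "tz": 18.99, "ax": -10.8, "ay": 4.5, "az": 17.1}, {"tx": -4.64, "ty": -19.52, "tz": 21.71, "ax": -12.3, "ay": 5.2, "az": 19.5}]
[{"tx": -1.67, "ty": -2.58, "tz": 2.06, "ax": -1.6, "ay": 0.6, "az": 2.4}, {"tx": -3.33, "ty": -5.15, "tz": 4.12, "ax": -3.1, "ay": 1.2, "az": 4.9}, {"tx": -1.93, "ty": -6.98, "tz": 4.2, "ax": -3.1, "ay": 1.2, "az": 4.9}, {"tx": -0.53, "ty": -8.81, "tz": 4.27, "ax": -3.1, "ay": 1.2, "az": 4.9}, {"tx": -0.53, "ty": -8.81, "tz": 4.27, "ax": -3.1, "ay": 1.2, "az": 4.9}, {"tx": -0.53, "ty": -8.81, "tz": 4.27, "ax": -3.1, "ay": 1.2, "az": 4.9}]
end [ 0.6248 -0.0317  0.1284]
```

>>> move_arm:
  plan:
    - {"tx": 3.4,"ty": -14.55,"tz": 25.5,"ax": -12.4,"ay": 5.1,"az": 19.6}
    - {"tx": 3.4,"ty": -14.55,"tz": 25.5,"ax": -12.4,"ay": 5.1,"az": 19.6}
    - {"tx": 3.4,"ty": -14.55,"tz": 25.5,"ax": -12.4,"ay": 5.1,"az": 19.6}
    - {"tx": 3.4,"ty": -14.55,"tz": 25.5,"ax": -12.4,"ay": 5.1,"az": 19.6}
    - {"tx": 3.4,"ty": -14.55,"tz": 25.5,"ax": -12.4,"ay": 5.1,"az": 19.6}
    - {"tx": 3.4,"ty": -14.55,"tz": 25.5,"ax": -12.4,"ay": 5.1,"az": 19.6}
    - {"tx": 3.4,"ty": -14.55,"tz": 25.5,"ax": -12.4,"ay": 5.1,"az": 19.6}
    - {"tx": 3.4,"ty": -14.55,"tz": 25.5,"ax": -12.4,"ay": 5.1,"az": 19.6}
  claw: 1
  grip_force: 40

```text
time_s: 1.57
ee_pos: [0.4161, 0.2759, 0.2163]
tool_rot: [0.453, 1.556, 0.101]
ft_force: [0.2, 0.2, -0.0]
grip_width: 0.001
```

>>> move_arm:
  plan:
    - {"tx": -4.64,"ty": -19.52,"tz": 21.71,"ax": -12.3,"ay": 5.2,"az": 19.5}
    - {"tx": -4.64,"ty": -19.52,"tz": 21.71,"ax": -12.3,"ay": 5.2,"az": 19.5}
    - {"tx": -4.64,"ty": -19.52,"tz": 21.71,"ax": -12.3,"ay": 5.2,"az": 19.5}
    - {"tx": -4.64,"ty": -19.52,"tz": 21.71,"ax": -12.3,"ay": 5.2,"az": 19.5}
    - {"tx": -4.64,"ty": -19.52,"tz": 21.71,"ax": -12.3,"ay": 5.2,"az": 19.5}
    - {"tx": -4.64,"ty": -19.52,"tz": 21.71,"ax": -12.3,"ay": 5.2,"az": 19.5}
    - {"tx": -4.64,"ty": -19.52,"tz": 21.71,"ax": -12.3,"ay": 5.2,"az": 19.5}
    - {"tx": -4.64,"ty": -19.52,"tz": 21.71,"ax": -12.3,"ay": 5.2,"az": 19.5}

```text
time_s: 2.23
ee_pos: [0.5837, 0.0354, 0.1816]
tool_rot: [0.545, 1.525, 0.553]
ft_force: [-0.2, 1.2, 1.2]
grip_width: 0.005
```

>>> move_arm:
  plan:
    - {"tx": -3.33,"ty": -5.15,"tz": 4.12,"ax": -3.1,"ay": 1.2,"az": 4.9}
    - {"tx": -3.33,"ty": -5.15,"tz": 4.12,"ax": -3.1,"ay": 1.2,"az": 4.9}
    - {"tx": -0.53,"ty": -8.81,"tz": 4.27,"ax": -3.1,"ay": 1.2,"az": 4.9}
    - {"tx": -0.53,"ty": -8.81,"tz": 4.27,"ax": -3.1,"ay": 1.2,"az": 4.9}
    - {"tx": -0.53,"ty": -8.81,"tz": 4.27,"ax": -3.1,"ay": 1.2,"az": 4.9}
    - {"tx": -0.53,"ty": -8.81,"tz": 4.27,"ax": -3.1,"ay": 1.2,"az": 4.9}

```text
time_s: 2.73
ee_pos: [0.6248, -0.0312, 0.1289]
tool_rot: [0.566, 1.509, 0.669]
ft_force: [-1.0, -0.4, 0.3]
grip_width: 0.006
```

```bash
python3 - <<'E'
from pl import *
chk()
for n in ["scene","side","wrist"]: shot(n,n+"1")
a=cv2.imread("pics/scene1.png");b=cv2.imread("pics/side1.png");
a=cv2.resize(a[120:320,200:460],None,fx=2,fy=2);b=cv2.resize(b[100:300,160:420],None,fx=2,fy=2)
w=cv2.imread("pics/wrist1.png")
cv2.imwrite("pics/m1.png",cv2.resize(np.hstack([a,b]),(800,308)))
E
```

```text
t 2.73 ee [ 0.6248 -0.0312  0.1289] err mm [-0.1  0.4  0.5] rot err deg [0.03 0.06 0.11] F [-1.  -0.4  0.3] grip 0.006 q [-0.49  0.64  1.39  0.65  1.59 -2.28]
```

View pics/m1.png

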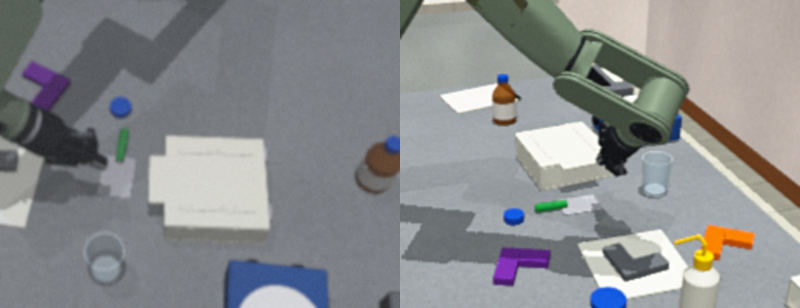

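View pics/wrist1.png

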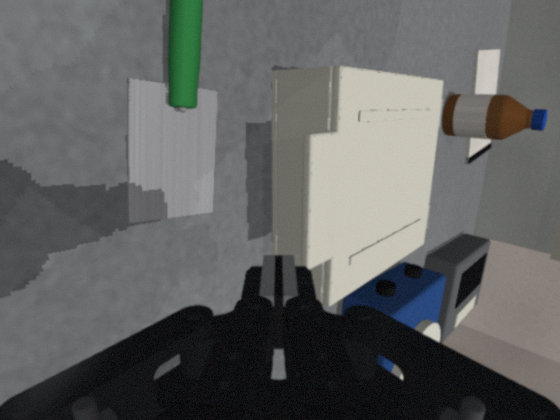

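```bash
python3 - <<'E'
from lid import *
c=shot("wrist")
E_=H-.22*u
for w in(-.05,.05):
  for z in (.0605,.0685): print(w,z,proj(c,[(E_*[1,1,0]+w*(-v)+[0,0,z])]).round(1))
# box front corner top
for w in (-.095,.095): print(proj(c,[H*[1,1,0]-.19*u-w*v+[0,0,.0605]]).round(1),proj(c,[H*[1,1,0]-.19*u-w*v+[0,0,.0]]).round(1))
cv2.imwrite("pics/w1z.png",cv2.resize(c["image"][60:300,230:350],None,fx=2.5,fy=2.5)[:,:,::-1])
E
```

```text
-0.05 0.0605 [[302.3 137.3]]
-0.05 0.0685 [[311.4 138.2]]
0.05 0.0605 [[299.3 271.2]]
0.05 0.0685 [[307.3 274.7]]
[[331.8  70. ]] [[272.   74.1]]
[[321.4 306.8]] [[272.4 282.1]]
```

View pics/w1z.png

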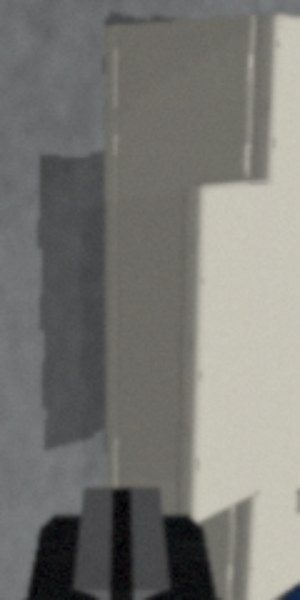

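```bash
python3 - <<'E'
from lid import *
def C(s,z): return T(s-.0057,z-.0057)
w=[(T(-.30,.115),ML),(C(-.21,.0455),ML,15)]
plan(w[1:],hold=1,rd=1)
w=[]
for th in [4,8,12,16,20,24,28,32, 37,42,47,52,57,62,67,72, 77,82,87,91,95,99,102,105]:
    t=np.radians(th); rho=.207
    w.append((C(-rho*np.cos(t),.0605+rho*np.sin(t)),ML,100))
plan(w,hold=0,rd=1)
E
```

```text
9 rows
[{"tx": 1.4, "ty": 0.1}, {"tx": 2.8, "ty": 0.2}, {"tx": 4.2, "ty": 0.2}, {"tx": 5.6, "ty": 0.3}, {"tx": 7.0, "ty": 0.4}, {"tx": 8.5, "ty": 0.5}, {"tx": 9.9, "ty": 0.6}, {"tx": 11.3, "ty": 0.6}]
[{"tx": 0}]
end [0.619  0.0523 0.0527]
24 rows
[{"tx": -1.9, "ty": 2.4}, {"tx": -2.8, "ty": 3.5}, {"tx": -3.6, "ty": 4.7}, {"tx": -4.3, "ty": 5.9}, {"tx": -5.0, "ty": 7.2}, {"tx": -5.6, "ty": 8.5}, {"tx": -6.0, "ty": 9.9}, {"tx": -6.4, "ty": 11.3}]
[{"tx": -0.3, "ty": 1.8}, {"tx": -0.5, "ty": 3.6}, {"tx": -0.5, "ty": 5.4}, {"tx": -0.4, "ty": 7.2}, {"tx": -0.1, "ty": 9.0}, {"tx": 0.4, "ty": 10.7}, {"tx": 1.0, "ty": 12.4}, {"tx": 1.7, "ty": 14.0}]
[{"tx": 0.9, "ty": 1.6}, {"tx": 1.9, "ty": 3.1}, {"tx": 3.1, "ty": 4.5}, {"tx": 4.1, "ty": 5.5}, {"tx": 5.2, "ty": 6.5}, {"tx": 6.3, "ty": 7.4}, {"tx": 7.2, "ty": 8.0}, {"tx": 8.1, "ty": 8.6}]
end [0.6008 0.3154 0.2685]
```

>>> move_arm:
  plan:
    - {"tx": 2.8,"ty": 0.2}
    - {"tx": 5.6,"ty": 0.3}
    - {"tx": 8.0,"ty": 0.45}
    - {"tx": 9.9,"ty": 0.6}
    - {"tx": 11.3,"ty": 0.6}
    - {"tx": 11.3,"ty": 0.6}

```text
validation failed for argument at $.pl...
```

```bash
python3 - <<'E'
from pl import *
p,M=load()
o=r.get_obs(); print(o["ft_force"].round(1),o["ee_pos"])
shot("wrist","wrist2"); c=shot("side")
cv2.imwrite("pics/s2.png",cv2.resize(c["image"][130:250,220:360],None,fx=4,fy=4)[:,:,::-1])
E
```

```text
[0.5 0.5 0.1] [ 0.62590551 -0.03136523  0.13104528]
```

View pics/wrist2.png

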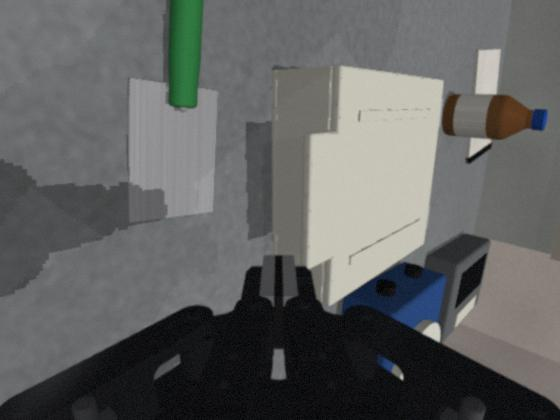

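View pics/s2.png

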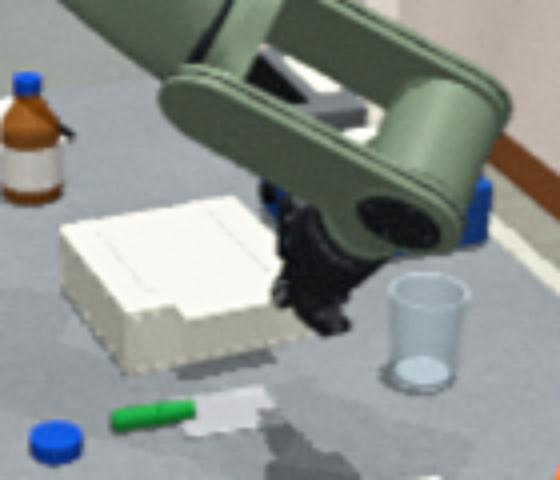

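>>> move_arm:
  plan:
    - {"tx": 2.8,"ty": 0.2,"tz": 0,"ax": 0,"ay": 0,"az": 0}
    - {"tx": 5.6,"ty": 0.3,"tz": 0,"ax": 0,"ay": 0,"az": 0}
    - {"tx": 8.0,"ty": 0.4,"tz": 0,"ax": 0,"ay": 0,"az": 0}
    - {"tx": 9.9,"ty": 0.6,"tz": 0,"ax": 0,"ay": 0,"az": 0}
    - {"tx": 11.3,"ty": 0.6,"tz": 0,"ax": 0,"ay": 0,"az": 0}
    - {"tx": 11.3,"ty": 0.6,"tz": 0,"ax": 0,"ay": 0,"az": 0}

```text
time_s: 3.53
ee_pos: [0.6187, 0.0527, 0.0516]
tool_rot: [0.563, 1.51, 0.666]
ft_force: [-0.2, -0.9, -1.7]
grip_width: -0.003
```

```bash
python3 - <<'E'
from pl import *
o=r.get_obs(); print(o["ft_force"].round(1),o["ee_pos"])
shot("wrist","wrist2"); c=shot("side")
cv2.imwrite("pics/s2.png",cv2.resize(c["image"][130:250,220:360],None,fx=4,fy=4)[:,:,::-1])
E
```

```text
[-0.2 -0.9 -1.7] [0.61867744 0.05267045 0.05163973]
```

View pics/wrist2.png

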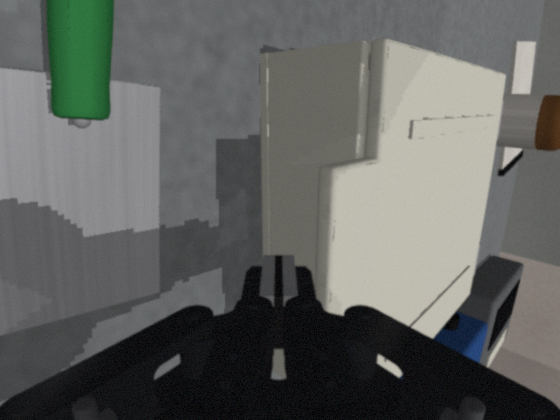

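View pics/s2.png

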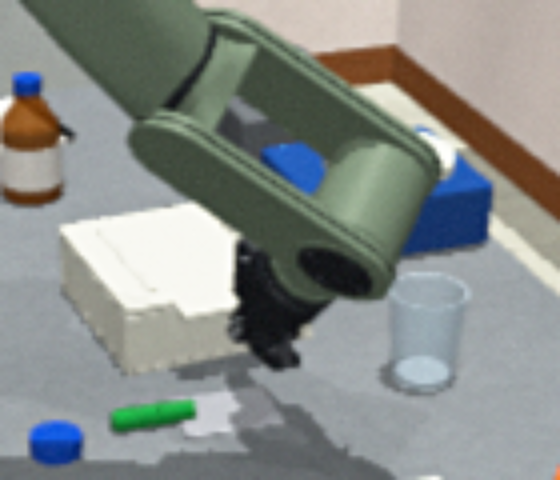

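>>> move_arm:
  plan:
    - {"tx": -0.8,"ty": 1.0,"tz": 0,"ax": 0,"ay": 0,"az": 0}
    - {"tx": -1.9,"ty": 2.2,"tz": 0,"ax": 0,"ay": 0,"az": 0}
    - {"tx": -2.8,"ty": 3.5,"tz": 0,"ax": 0,"ay": 0,"az": 0}
    - {"tx": -3.6,"ty": 4.7,"tz": 0,"ax": 0,"ay": 0,"az": 0}
    - {"tx": -4.3,"ty": 5.9,"tz": 0,"ax": 0,"ay": 0,"az": 0}
    - {"tx": -5.0,"ty": 7.2,"tz": 0,"ax": 0,"ay": 0,"az": 0}
    - {"tx": -5.6,"ty": 8.5,"tz": 0,"ax": 0,"ay": 0,"az": 0}
    - {"tx": -6.4,"ty": 11.3,"tz": 0,"ax": 0,"ay": 0,"az": 0}

```text
time_s: 4.3
ee_pos: [0.6162, 0.0858, 0.1775]
tool_rot: [0.567, 1.511, 0.665]
ft_force: [0.5, -0.1, -0.9]
grip_width: -0.001
```

```bash
python3 - <<'E'
from pl import *
o=r.get_obs(); print(o["ft_force"].round(1),o["ee_pos"],o["q"].round(2))
shot("wrist","wrist3"); c=shot("side")
cv2.imwrite("pics/s3.png",cv2.resize(c["image"][100:250,200:360],None,fx=4,fy=4)[:,:,::-1])
E
```

```text
[ 0.5 -0.1 -0.9] [0.61621937 0.08577883 0.17753458] [-0.33  0.51  1.49  0.71  1.53 -2.14]
```

View pics/s3.png

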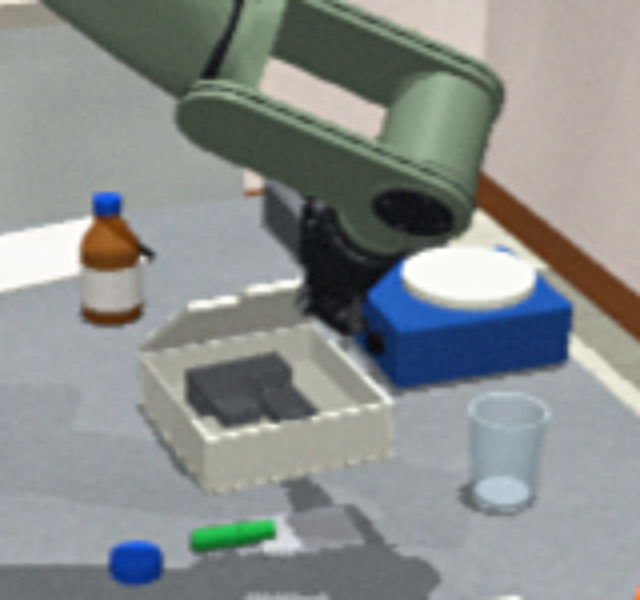

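>>> move_arm:
  plan:
    - {"tx": -0.5,"ty": 3.6,"tz": 0,"ax": 0,"ay": 0,"az": 0}
    - {"tx": -0.4,"ty": 7.2,"tz": 0,"ax": 0,"ay": 0,"az": 0}
    - {"tx": 0.4,"ty": 10.7,"tz": 0,"ax": 0,"ay": 0,"az": 0}
    - {"tx": 1.7,"ty": 14.0,"tz": 0,"ax": 0,"ay": 0,"az": 0}
    - {"tx": 3.6,"ty": 17.1,"tz": 0,"ax": 0,"ay": 0,"az": 0}
    - {"tx": 5.8,"ty": 19.5,"tz": 0,"ax": 0,"ay": 0,"az": 0}
    - {"tx": 8.0,"ty": 21.4,"tz": 0,"ax": 0,"ay": 0,"az": 0}
    - {"tx": 9.8,"ty": 22.6,"tz": 0,"ax": 0,"ay": 0,"az": 0}

```text
time_s: 5.07
ee_pos: [0.6004, 0.3176, 0.2699]
tool_rot: [0.563, 1.508, 0.67]
ft_force: [0.5, 0.2, 0.1]
grip_width: -0.001
```

```bash
python3 - <<'E'
from pl import *
chk()
a=shot("scene"); c=shot("side")
a=cv2.resize(a["image"][130:310,240:480],(480,360));c=cv2.resize(c["image"][80:230,180:380],(480,360))
cv2.imwrite("pics/s4.png",cv2.resize(np.hstack([a,c]),(800,300))[:,:,::-1])
E
```

```text
t 5.07 ee [0.6004 0.3176 0.2699] err mm [-0.4  2.3  1.5] rot err deg [-0.15  0.03  0.05] F [0.5 0.2 0.1] grip -0.001 q [ 0.04  0.37  1.48  0.8   1.4  -1.8 ]
```

View pics/s4.png

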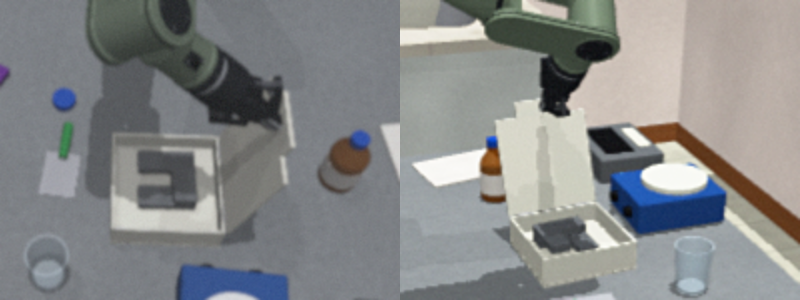

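```bash
python3 - <<'E'
from lid import *
chk(); 
plan([((.612,.187,.205),pose(4),11)],hold=1,rd=1)
E
```

```text
t 5.17 ee [0.5988 0.3183 0.268 ] err mm [-2.1  3.  -0.5] rot err deg [-0.13  0.31  0.04] F [ 0.2 -0.2  0.1] grip 0.002 q [ 0.04  0.37  1.48  0.8   1.4  -1.8 ]
16 rows
[{"tx": -0.3, "ty": -0.9, "ax": 5.7, "ay": -2.3, "az": -2.4}, {"tx": -0.6, "ty": -1.8, "ax": 11.3, "ay": -4.7, "az": -4.7}, {"tx": -0.9, "ty": -2.7, "ax": 17.0, "ay": -7.0, "az": -7.0}, {"tx": -1.2, "ty": -3.6, "tz": 0.1, "ax": 22.6, "ay": -9.4, "az": -9.4}, {"tx": -1.5, "ty": -4.5, "tz": 0.1, "ax": 28.3, "ay": -11.7, "az": -11.7}, {"tx": -1.8, "ty": -5.4, "tz": 0.1, "ax": 34.0, "ay": -14.1, "az": -14.1}, {"tx": -2.2, "ty": -6.4, "tz": 0.1, "ax": 39.6, "ay": -16.4, "az": -16.4}, {"tx": -2.5, "ty": -7.2, "tz": 0.1, "ax": 45.3, "ay": -18.8, "az": -18.8}]
[{"tx": 0.2, "ty": -0.6, "tz": 0.7, "ax": 5.6, "ay": -2.3, "az": -2.3}, {"tx": 0.2, "ty": -1.3, "tz": 1.4, "ax": 11.3, "ay": -4.6, "az": -4.7}, {"tx": 0.3, "ty": -1.9, "tz": 2.2, "ax": 16.9, "ay": -7.0, "az": -7.0}, {"tx": 0.4, "ty": -2.6, "tz": 2.9, "ax": 22.6, "ay": -9.3, "az": -9.4}, {"tx": 0.5, "ty": -3.2, "tz": 3.6, "ax": 28.3, "ay": -11.7, "az": -11.7}, {"tx": 0.6, "ty": -3.8, "tz": 4.3, "ax": 33.9, "ay": -14.0, "az": -14.1}, {"tx": 0.7, "ty": -4.5, "tz": 5.0, "ax": 39.6, "ay": -16.4, "az": -16.4}, {"tx": 0.7, "ty": -4.5, "tz": 5.0, "ax": 39.6, "ay": -16.4, "az": -16.4}]
end [0.6117 0.1868 0.2049]
```

>>> move_arm:
  plan:
    - {"tx": -1.2,"ty": -3.6,"tz": 0,"ax": 11.3,"ay": -4.7,"az": -4.7}
    - {"tx": -2.5,"ty": -7.2,"tz": 0.1,"ax": 45.3,"ay": -18.8,"az": -18.8}
    - {"tx": -2.5,"ty": -7.2,"tz": 0.1,"ax": 45.3,"ay": -18.8,"az": -18.8}
    - {"tx": -2.5,"ty": -7.2,"tz": 0.1,"ax": 45.3,"ay": -18.8,"az": -18.8}
    - {"tx": -2.5,"ty": -7.2,"tz": 0.1,"ax": 45.3,"ay": -18.8,"az": -18.8}
    - {"tx": -2.5,"ty": -7.2,"tz": 0.1,"ax": 45.3,"ay": -18.8,"az": -18.8}
    - {"tx": -2.5,"ty": -7.2,"tz": 0.1,"ax": 45.3,"ay": -18.8,"az": -18.8}
    - {"tx": -2.5,"ty": -7.2,"tz": 0.1,"ax": 45.3,"ay": -18.8,"az": -18.8}
  claw: 0.35

```text
time_s: 5.83
ee_pos: [0.6069, 0.2466, 0.2365]
tool_rot: [0.938, 1.469, -0.304]
ft_force: [-0.0, 0.0, 0.4]
grip_width: 0.65
```

>>> move_arm:
  plan:
    - {"tx": 0.7,"ty": -4.5,"tz": 5.0,"ax": 39.6,"ay": -16.4,"az": -16.4}
    - {"tx": 0.7,"ty": -4.5,"tz": 5.0,"ax": 39.6,"ay": -16.4,"az": -16.4}
    - {"tx": 0.7,"ty": -4.5,"tz": 5.0,"ax": 39.6,"ay": -16.4,"az": -16.4}
    - {"tx": 0.7,"ty": -4.5,"tz": 5.0,"ax": 39.6,"ay": -16.4,"az": -16.4}
    - {"tx": 0.7,"ty": -4.5,"tz": 5.0,"ax": 39.6,"ay": -16.4,"az": -16.4}
    - {"tx": 0.7,"ty": -4.5,"tz": 5.0,"ax": 39.6,"ay": -16.4,"az": -16.4}
    - {"tx": 0.7,"ty": -4.5,"tz": 5.0,"ax": 39.6,"ay": -16.4,"az": -16.4}
    - {"tx": 0.7,"ty": -4.5,"tz": 5.0,"ax": 39.6,"ay": -16.4,"az": -16.4}

```text
time_s: 6.5
ee_pos: [0.6125, 0.1864, 0.2048]
tool_rot: [1.158, 1.241, -1.159]
ft_force: [-0.9, 0.4, -0.2]
grip_width: 0.648
```

```bash
python3 - <<'E'
from lid import *
chk(); c=shot("wrist","w5"); shot("side","s5"); chk()
E
```

```text
t 6.50 ee [0.6125 0.1864 0.2048] err mm [ 0.8 -0.4 -0. ] rot err deg [ 0.02 -0.02 -0.06] F [-0.9  0.4 -0.2] grip 0.648 q [ 0.16  0.38  1.42 -0.    1.35  0.09]
t 6.60 ee [0.612  0.1858 0.2047] err mm [ 0.3 -1.  -0.2] rot err deg [-0.04  0.02 -0.05] F [-0.3 -0.1  0.5] grip 0.649 q [0.16 0.38 1.42 0.   1.34 0.09]
```

View pics/w5.png

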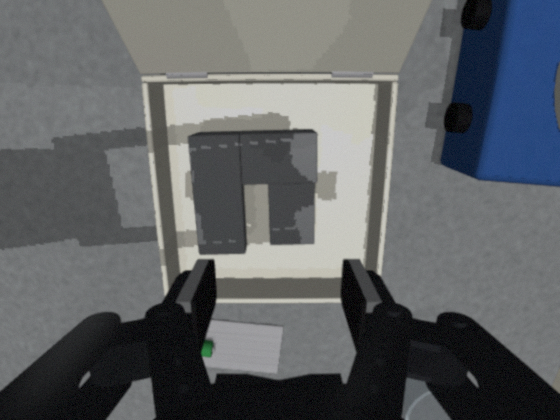

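View pics/s5.png

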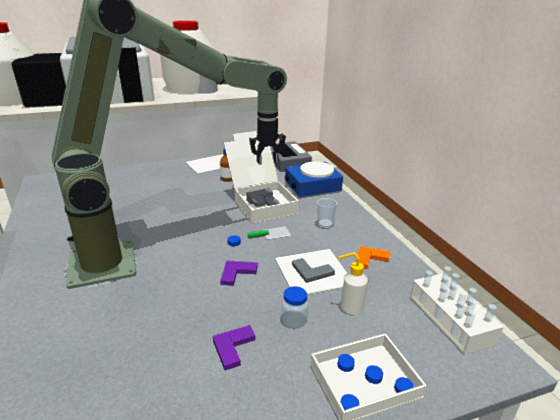

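```bash
python3 - <<'E'
from lid import *
im=cv2.imread("pics/w5.png")[110:270,170:340]
im=cv2.resize(im,None,fx=4,fy=3.7,interpolation=cv2.INTER_CUBIC)
cv2.imwrite("pics/w5z.png",np.clip(im.astype(float)*1.8,0,255).astype(np.uint8))
for q in ["upper_plate","lower_plate","bottom_plate"]:
    for m in regions_of("wrist",q)[:3]: print(q,m["confidence"],np.round(m["box"]),m["pixels"].sum())
E
```

```text
upper_plate 0.56 [254. 192. 132. 124.] 10043
lower_plate 0.85 [258. 189. 121. 115.] 3030
```

View pics/w5z.png

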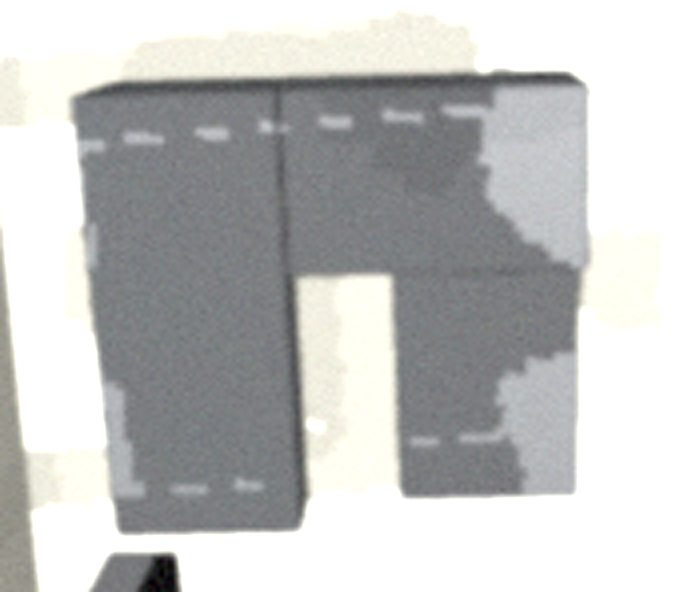

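```bash
python3 - <<'E'
from lid import *
c=shot("wrist")
g=lambda x,y:(170+x/4,110+y/3.7)
for n,p in dict(TL=(75,98),BL=(120,530),BR=(298,528),inner=(288,272),TR=(585,88),TRb=(580,270)).items():
    print(n,[onz(c,g(*p),z)[:2].round(4).tolist() for z in (.058,.04)])
for n,p in dict(Rin=(395,272),RBL=(402,495),RBR=(577,492),RTR=(580,270)).items():
    print(n,[onz(c,g(*p),z)[:2].round(4).tolist() for z in (.058,.04)])
E
```

```text
TL [[0.5401, 0.2296], [0.5357, 0.2276]]
BL [[0.5492, 0.1327], [0.5454, 0.1242]]
BR [[0.5868, 0.1359], [0.5855, 0.1276]]
inner [[0.5824, 0.1954], [0.5808, 0.1911]]
TR [[0.6373, 0.2382], [0.6393, 0.2367]]
TRb [[0.6401, 0.1999], [0.6423, 0.1959]]
Rin [[0.6036, 0.1969], [0.6034, 0.1927]]
RBL [[0.6082, 0.1455], [0.6083, 0.1379]]
RBR [[0.6446, 0.1488], [0.6471, 0.1414]]
RTR [[0.6401, 0.1999], [0.6423, 0.1959]]
```

```bash
python3 - <<'E'
from lid import *
plan([((.600,.200,.205),pose(95))],hold=1,rd=1)
E
```

```text
15 rows
[{"ty": -0.1, "tz": -0.1, "ax": -6.5}, {"ty": -0.2, "tz": -0.2, "ax": -13.0}, {"ty": -0.2, "tz": -0.3, "ax": -19.5}, {"ty": -0.3, "tz": -0.4, "ax": -26.0}, {"ty": -0.4, "tz": -0.5, "ax": -32.5}, {"ty": -0.5, "tz": -0.6, "ax": -39.0}, {"ty": -0.5, "tz": -0.7, "ax": -45.5}, {"ty": -0.6, "tz": -0.8, "ax": -52.0}]
[{"tz": -0.1, "ax": -6.5}, {"tz": -0.3, "ax": -13.0}, {"ty": 0.1, "tz": -0.4, "ax": -19.5}, {"ty": 0.1, "tz": -0.5, "ax": -26.0}, {"ty": 0.1, "tz": -0.6, "ax": -32.5}, {"ty": 0.2, "tz": -0.8, "ax": -39.0}, {"ty": 0.2, "tz": -0.8, "ax": -39.0}]
end [0.5997 0.2005 0.2049]
```

>>> move_arm:
  plan:
    - {"tx": 0,"ty": -0.6,"tz": -0.8,"ax": -52.0,"ay": 0,"az": 0}
    - {"tx": 0,"ty": -0.6,"tz": -0.8,"ax": -52.0,"ay": 0,"az": 0}
    - {"tx": 0,"ty": -0.6,"tz": -0.8,"ax": -52.0,"ay": 0,"az": 0}
    - {"tx": 0,"ty": -0.6,"tz": -0.8,"ax": -52.0,"ay": 0,"az": 0}
    - {"tx": 0,"ty": -0.6,"tz": -0.8,"ax": -52.0,"ay": 0,"az": 0}
    - {"tx": 0,"ty": -0.6,"tz": -0.8,"ax": -52.0,"ay": 0,"az": 0}
    - {"tx": 0,"ty": -0.6,"tz": -0.8,"ax": -52.0,"ay": 0,"az": 0}
    - {"tx": 0,"ty": -0.6,"tz": -0.8,"ax": -52.0,"ay": 0,"az": 0}

```text
time_s: 7.47
ee_pos: [0.6054, 0.1935, 0.2053]
tool_rot: [0.462, 1.52, -0.462]
ft_force: [-0.4, 1.0, 1.0]
grip_width: 0.65
```

>>> move_arm:
  plan:
    - {"tx": 0,"ty": 0.2,"tz": -0.8,"ax": -39.0,"ay": 0,"az": 0}
    - {"tx": 0,"ty": 0.2,"tz": -0.8,"ax": -39.0,"ay": 0,"az": 0}
    - {"tx": 0,"ty": 0.2,"tz": -0.8,"ax": -39.0,"ay": 0,"az": 0}
    - {"tx": 0,"ty": 0.2,"tz": -0.8,"ax": -39.0,"ay": 0,"az": 0}
    - {"tx": 0,"ty": 0.2,"tz": -0.8,"ax": -39.0,"ay": 0,"az": 0}
    - {"tx": 0,"ty": 0.2,"tz": -0.8,"ax": -39.0,"ay": 0,"az": 0}
    - {"tx": 0,"ty": 0.2,"tz": -0.8,"ax": -39.0,"ay": 0,"az": 0}

```text
time_s: 8.05
ee_pos: [0.5999, 0.1996, 0.2053]
tool_rot: [-0.069, 1.569, 0.068]
ft_force: [0.4, 0.3, 0.6]
grip_width: 0.648
```

```bash
python3 - <<'E'
from lid import *
chk(); c=shot("wrist","w6"); import pickle; pickle.dump({k:c[k] for k in c},open("w6.pkl","wb"))
im=c["image"][80:290,120:330,::-1]
im=cv2.resize(im,None,fx=2.85,fy=2.85,interpolation=cv2.INTER_CUBIC)
cv2.imwrite("pics/w6z.png",np.clip(im.astype(float)*1.8,0,255).astype(np.uint8))
E
```

```text
t 8.05 ee [0.5999 0.1996 0.2053] err mm [ 0.2 -0.9  0.4] rot err deg [-0.03 -0.    0.01] F [0.4 0.3 0.6] grip 0.648 q [ 0.18  0.36  1.44 -0.    1.34 -1.47]
```

View pics/w6.png

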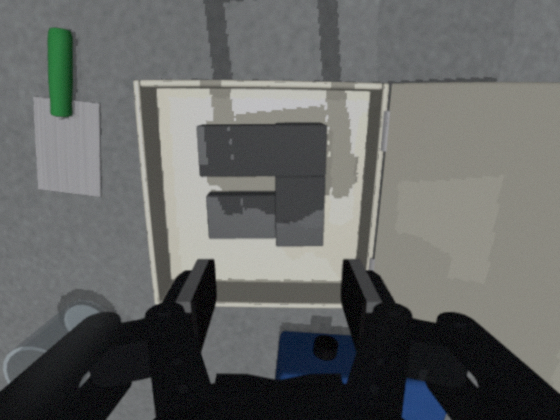

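View pics/w6z.png

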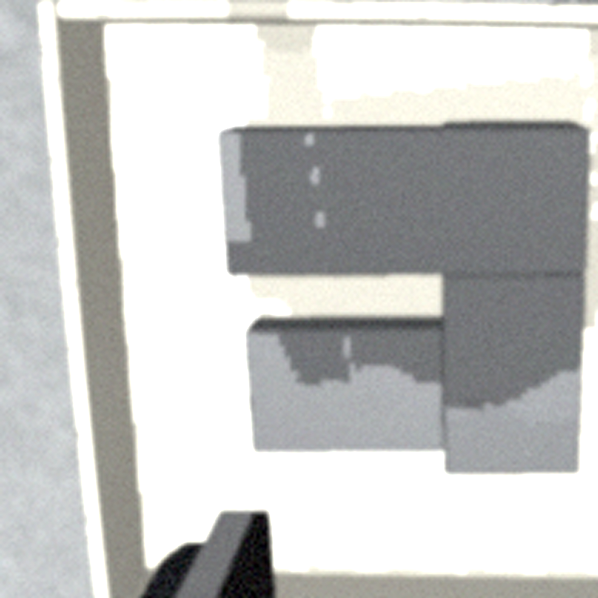

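```bash
cat >> h.py <<'E'
def fitL(P,L):
    """rigid 2D fit of local points L to world P; returns centre, yaw deg, residual mm"""
    P=np.array(P)[:,:2];L=np.array(L)/1000.
    pc,lc=P.mean(0),L.mean(0); A=L-lc;B=P-pc
    th=np.arctan2((A[:,0]*B[:,1]-A[:,1]*B[:,0]).sum(),(A*B).sum())
    c,s=np.cos(th),np.sin(th); M=np.array([[c,-s],[s,c]]); t=pc-M@lc
    return t,np.degrees(th),((P-(L@M.T+t))*1000).round(1)
E
python3 - <<'E'
from lid import *
import pickle; c=pickle.load(open("w6.pkl","rb"))
g=lambda x,y:(120+x/2.85,80+y/2.85)
# local: heel(-50,-50); upper yaw -90+5: local +x -> world -y, local +y -> world +x
# heel world(-x,+y). end of leg along world -y : local (50,-50);(50,-10). along +x: local(-50,50),(-10,50)
px=[(586,130),(222,133),(230,272),(578,470),(445,470),(445,272)]
L=[(-50,-50),(50,-50),(50,-10),(-50,50),(-10,50),(-10,-10)]
for z in (.058,.055): print(z,fitL([onz(c,g(*p),z) for p in px],L))
# w5
o=None
c5=dict(c); 
T=np.eye(4);T[:3,:3]=pose(4);T[:3,3]=[.612,.1862,.2048]; c5["wc"]=T@c["hand_eye"]
g5=lambda x,y:(170+x/4,110+y/3.7)
px=[(75,98),(120,530),(298,528),(585,88),(580,270),(285,272)]
print(fitL([onz(c5,g5(*p),.058) for p in px],L))
# lower plate: heel (+x,+y): local +x -> world -y?? yaw 185: local x->-x, y->-y
px=[(256,320),(257,450)]
print([onz(c,g(*p),.04)[:2].round(4) for p in px])
# box interior corners floor edges
for p in [(105,22),(150,572),(60,10)]: print(p,onz(c,g(*p),.0605)[:2].round(4),onz(c,g(*p),.022)[:2].round(4))
E
```

```text
0.058 (array([0.59296943, 0.18677228]), np.float64(-84.6691777398773), array([[ 1.6, -1.6],
       [ 1.4,  1.3],
       [-0.7,  0.8],
       [-0.8, -1. ],
       [-1.1, -0.1],
       [-0.3,  0.5]]))
0.055 (array([0.59367334, 0.18673341]), np.float64(-84.6691777398773), array([[ 1. , -1.1],
       [ 0.9,  0.7],
       [-0.8,  0.2],
       [-0.3, -0.4],
       [-0.6,  0.1],
       [-0.4,  0.5]]))
(array([0.59287274, 0.18634835]), np.float64(-84.87025468784793), array([[ 1.5, -1.4],
       [ 1.8,  1.4],
       [-0.5,  1.1],
       [-1. , -1.7],
       [-1.7, -0.1],
       [-0.1,  0.7]]))
[array([0.605 , 0.1413]), array([0.6468, 0.1428])]
(105, 22) [0.523  0.1028] [0.5226 0.0899]
(150, 572) [0.6812 0.1149] [0.7034 0.1036]
(60, 10) [0.5208 0.091 ] [0.5201 0.0763]
```

```bash
python3 - <<'E'
from lid import *
M=pose(95.25)
plan([((.5961,.2170,.12),M),((.5961,.2170,.062),M,15)],hold=2,rd=2)
E
```

```text
9 rows
[{"tx": 2.83, "ty": 0.56, "tz": -0.07, "ax": -0.1}, {"tx": 5.66, "ty": 1.12, "tz": -0.15, "ax": -0.2}, {"tx": 8.49, "ty": 1.68, "tz": -0.22, "ax": -0.3}, {"tx": 9.94, "ty": 1.68, "tz": -0.22, "ax": -0.3}, {"tx": 11.39, "ty": 1.68, "tz": -0.22, "ax": -0.3}, {"tx": 12.84, "ty": 1.68, "tz": -0.22, "ax": -0.3}, {"tx": 14.29, "ty": 1.68, "tz": -0.22, "ax": -0.3}, {"tx": 14.29, "ty": 1.68, "tz": -0.22, "ax": -0.3}]
[{"tx": 0}]
end [0.5961 0.217  0.062 ]
```

>>> move_arm:
  plan:
    - {"tx": 4.0,"ty": 0.9,"tz": -0.1,"ax": -0.1,"ay": 0,"az": 0}
    - {"tx": 8.49,"ty": 1.68,"tz": -0.22,"ax": -0.3,"ay": 0,"az": 0}
    - {"tx": 9.94,"ty": 1.68,"tz": -0.22,"ax": -0.3,"ay": 0,"az": 0}
    - {"tx": 11.39,"ty": 1.68,"tz": -0.22,"ax": -0.3,"ay": 0,"az": 0}
    - {"tx": 12.84,"ty": 1.68,"tz": -0.22,"ax": -0.3,"ay": 0,"az": 0}
    - {"tx": 14.29,"ty": 1.68,"tz": -0.22,"ax": -0.3,"ay": 0,"az": 0}
    - {"tx": 14.29,"ty": 1.68,"tz": -0.22,"ax": -0.3,"ay": 0,"az": 0}
    - {"tx": 14.29,"ty": 1.68,"tz": -0.22,"ax": -0.3,"ay": 0,"az": 0}

```text
time_s: 8.77
ee_pos: [0.5957, 0.2162, 0.0614]
tool_rot: [-0.072, 1.571, 0.071]
ft_force: [0.0, 0.3, -0.1]
grip_width: 0.649
```

```bash
python3 - <<'E'
from lid import *
chk(); c=shot("wrist","w7")
E
```

```text
t 8.77 ee [0.5957 0.2162 0.0614] err mm [-0.4 -0.8 -0.6] rot err deg [ 0.05  0.13 -0.02] F [ 0.   0.3 -0.1] grip 0.649 q [ 0.21  0.53  1.53 -0.    1.09 -1.45]
```

View pics/w7.png

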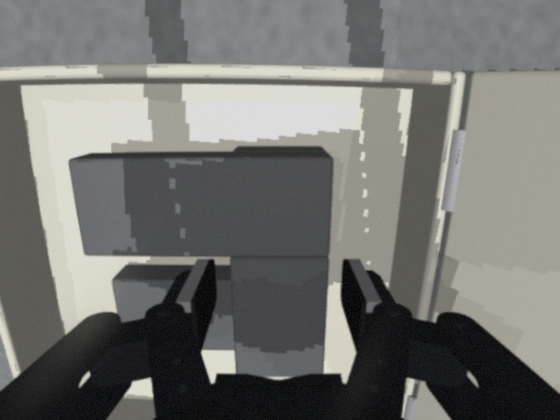

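>>> move_arm:
  plan:
    - {"tx": 0,"ty": 0,"tz": 0,"ax": 0,"ay": 0,"az": 0}
    - {"tx": 0,"ty": 0,"tz": 0,"ax": 0,"ay": 0,"az": 0}
    - {"tx": 0,"ty": 0,"tz": 0,"ax": 0,"ay": 0,"az": 0}
    - {"tx": 0,"ty": 0,"tz": 0,"ax": 0,"ay": 0,"az": 0}
    - {"tx": 0,"ty": 0,"tz": 0,"ax": 0,"ay": 0,"az": 0}
    - {"tx": 0,"ty": 0,"tz": 0,"ax": 0,"ay": 0,"az": 0}
    - {"tx": -0.5,"ty": 0,"tz": 0,"ax": 0,"ay": 0,"az": 0}
    - {"tx": -1,"ty": 0,"tz": 0,"ax": 0,"ay": 0,"az": 0}
  claw: 1
  grip_force: 50

```text
time_s: 9.48
ee_pos: [0.5956, 0.2164, 0.0718]
tool_rot: [-0.073, 1.571, 0.072]
ft_force: [0.5, -0.3, -1.9]
grip_width: 0.45
```

```bash
python3 - <<'E'
from lid import *
p,M=load(); save(p+[0,0,.01],M)
chk(); c=shot("wrist","w8")
E
```

```text
t 9.48 ee [0.5956 0.2164 0.0718] err mm [-0.5 -0.7 -0.2] rot err deg [ 0.    0.12 -0.02] F [ 0.5 -0.3 -1.9] grip 0.45 q [ 0.21  0.52  1.52 -0.    1.1  -1.45]
```

View pics/w8.png

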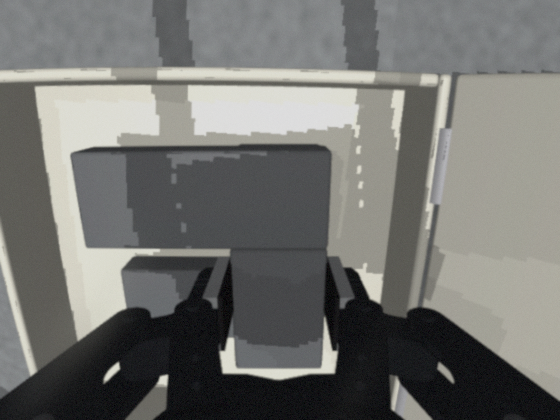

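```bash
cat >> h.py <<'E'
def pnp(c,px,L3):
    """pose of object (tool frame of camera wrist via hand_eye, world via wc) from pixels; L3 in mm"""
    K=c["intrinsics"]; und=[]
    for uv in px:
        p=np.array([(uv[0]-K[0,2])/K[0,0],(uv[1]-K[1,2])/K[1,1]]); s=p.copy()
        for _ in range(20): s=p/(1+c["k1"]*(s@s))
        und.append(s)
    ok,rv,tv=cv2.solvePnP(np.array(L3,float)/1000,np.array(und),np.eye(3),None,flags=cv2.SOLVEPNP_SQPNP)
    T=np.eye(4);T[:3,:3]=cv2.Rodrigues(rv)[0];T[:3,3]=tv[:,0]
    return T
E
python3 - <<'E'
from lid import *
import pickle; c=pickle.load(open("w6.pkl","rb"))
L=[(-50,-50,18),(50,-50,18),(50,-10,18),(-50,50,18),(-10,50,18),(-10,-10,18)]
for px in ([(332,156),(72,160),(85,255),(325,375),(235,374),(232,257)],[(331,150),(73,152),(87,247),(323,367),(234,367),(231,250)]):
    T=c["hand_eye"]@pnp(c,px,L)
    # object axes in tool frame
    print("centre in tool mm",(T[:3,3]*1000).round(1)); print(T[:3,:3].round(3))
E
```

```text
centre in tool mm [ 23.9 -29.4  -4.1]
[[-0.007 -0.018 -1.   ]
 [-1.     0.004  0.007]
 [ 0.004  1.    -0.018]]
centre in tool mm [ 26.3 -29.8  -6.5]
[[-0.004 -0.012 -1.   ]
 [-1.    -0.001  0.004]
 [-0.001  1.    -0.012]]
```

```bash
python3 - <<'E'
from lid import *
M=pose(95.25)
plan([((.5961,.2170,.15),M,14),((.5961,.2170,.175),M,14)],hold=0,rd=1)
plan([((.71,-.255,.175),pose(94),33)],hold=1,rd=1)
E
```

```text
8 rows
[{"tx": -1.3}, {"tx": -2.6}, {"tx": -3.9}, {"tx": -5.2}, {"tx": -6.5}, {"tx": -7.8}, {"tx": -9.0}, {"tx": -10.3}]
end [0.5961 0.217  0.175 ]
16 rows
[{"ty": -3.2, "tz": 0.5, "ax": 0.1}, {"ty": -6.4, "tz": 0.9, "ax": 0.2}, {"ty": -9.6, "tz": 1.4, "ax": 0.2}, {"ty": -12.8, "tz": 1.9, "ax": 0.3}, {"ty": -16.0, "tz": 2.3, "ax": 0.4}, {"ty": -19.2, "tz": 2.8, "ax": 0.5}, {"ty": -22.4, "tz": 3.3, "ax": 0.6}, {"ty": -25.6, "tz": 3.7, "ax": 0.7}]
[{"ty": -3.2, "tz": 0.6, "ax": 0.1}, {"ty": -6.4, "tz": 1.0, "ax": 0.1}, {"ty": -9.6, "tz": 1.6, "ax": 0.2}, {"ty": -12.8, "tz": 2.1, "ax": 0.3}, {"ty": -16.0, "tz": 2.6, "ax": 0.4}, {"ty": -19.2, "tz": 3.1, "ax": 0.5}, {"ty": -22.4, "tz": 3.6, "ax": 0.6}, {"ty": -22.4, "tz": 3.6, "ax": 0.6}]
end [ 0.7101 -0.2549  0.1752]
```

>>> move_arm:
  plan:
    - {"tx": -1.3,"ty": 0,"tz": 0,"ax": 0,"ay": 0,"az": 0}
    - {"tx": -2.6,"ty": 0,"tz": 0,"ax": 0,"ay": 0,"az": 0}
    - {"tx": -3.9,"ty": 0,"tz": 0,"ax": 0,"ay": 0,"az": 0}
    - {"tx": -5.2,"ty": 0,"tz": 0,"ax": 0,"ay": 0,"az": 0}
    - {"tx": -6.5,"ty": 0,"tz": 0,"ax": 0,"ay": 0,"az": 0}
    - {"tx": -7.8,"ty": 0,"tz": 0,"ax": 0,"ay": 0,"az": 0}
    - {"tx": -9.0,"ty": 0,"tz": 0,"ax": 0,"ay": 0,"az": 0}
    - {"tx": -10.3,"ty": 0,"tz": 0,"ax": 0,"ay": 0,"az": 0}

```text
time_s: 10.2
ee_pos: [0.5964, 0.2166, 0.1767]
tool_rot: [-0.072, 1.569, 0.072]
ft_force: [0.2, 0.3, -1.2]
grip_width: 0.453
```

>>> move_arm:
  plan:
    - {"tx": 0,"ty": -1.6,"tz": 0.2,"ax": 0,"ay": 0,"az": 0}
    - {"tx": 0,"ty": -4.8,"tz": 0.7,"ax": 0.2,"ay": 0,"az": 0}
    - {"tx": 0,"ty": -8.3,"tz": 1.2,"ax": 0.2,"ay": 0,"az": 0}
    - {"tx": 0,"ty": -11.8,"tz": 1.7,"ax": 0.3,"ay": 0,"az": 0}
    - {"tx": 0,"ty": -15.3,"tz": 2.2,"ax": 0.4,"ay": 0,"az": 0}
    - {"tx": 0,"ty": -18.8,"tz": 2.7,"ax": 0.5,"ay": 0,"az": 0}
    - {"tx": 0,"ty": -22.3,"tz": 3.2,"ax": 0.6,"ay": 0,"az": 0}
    - {"tx": 0,"ty": -25.6,"tz": 3.7,"ax": 0.7,"ay": 0,"az": 0}

```text
time_s: 10.87
ee_pos: [0.6569, -0.0369, 0.1761]
tool_rot: [-0.063, 1.569, 0.062]
ft_force: [-0.4, 0.3, -1.2]
grip_width: 0.451
```

>>> move_arm:
  plan:
    - {"tx": 0,"ty": -3.4,"tz": 0.6,"ax": 0.1,"ay": 0,"az": 0}
    - {"tx": 0,"ty": -6.9,"tz": 1.1,"ax": 0.2,"ay": 0,"az": 0}
    - {"tx": 0,"ty": -10.4,"tz": 1.7,"ax": 0.3,"ay": 0,"az": 0}
    - {"tx": 0,"ty": -13.9,"tz": 2.2,"ax": 0.4,"ay": 0,"az": 0}
    - {"tx": 0,"ty": -17.4,"tz": 2.8,"ax": 0.5,"ay": 0,"az": 0}
    - {"tx": 0,"ty": -20.6,"tz": 3.3,"ax": 0.6,"ay": 0,"az": 0}
    - {"tx": 0,"ty": -22.4,"tz": 3.6,"ax": 0.6,"ay": 0,"az": 0}
    - {"tx": 0,"ty": -22.4,"tz": 3.6,"ax": 0.6,"ay": 0,"az": 0}

```text
time_s: 11.53
ee_pos: [0.7104, -0.261, 0.1757]
tool_rot: [-0.052, 1.569, 0.048]
ft_force: [-0.6, -0.3, -2.5]
grip_width: 0.452
```

```bash
python3 - <<'E'
from lid import *
import pickle
chk(); c=shot("wrist","w9"); pickle.dump(c,open("w9.pkl","wb")); chk()
im=c["image"][0:150,180:380,::-1]
im=cv2.resize(im,None,fx=4,fy=4,interpolation=cv2.INTER_CUBIC)
cv2.imwrite("pics/w9z.png",np.clip(im.astype(float)*1.6,0,255).astype(np.uint8))
E
```

```text
t 11.53 ee [ 0.7104 -0.261   0.1757] err mm [ 0.3 -6.1  0.6] rot err deg [ 0.3  -0.03 -0.15] F [-0.6 -0.3 -2.5] grip 0.452 q [-0.47  0.64  1.09 -0.    1.41 -2.1 ]
t 11.58 ee [ 0.7102 -0.2581  0.1755] err mm [ 0.1 -3.2  0.4] rot err deg [ 0.2   0.01 -0.01] F [-0.9  0.9 -1.5] grip 0.448 q [-0.46  0.64  1.09 -0.    1.41 -2.1 ]
```

View pics/w9.png

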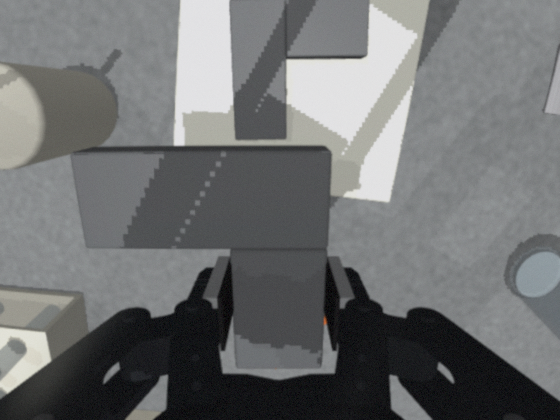

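View pics/w9z.png

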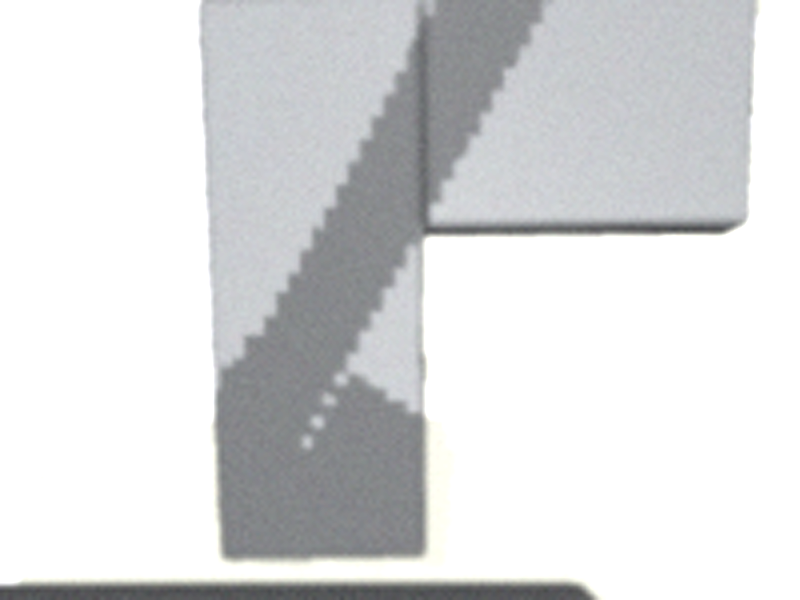

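>>> move_arm:
  plan:
    - {"tx": 0,"ty": 0,"tz": -0.4,"ax": 0,"ay": 0,"az": 0}
    - {"tx": 0,"ty": 0,"tz": -0.4,"ax": 0,"ay": 0,"az": 0}
    - {"tx": 0,"ty": 0,"tz": -0.4,"ax": 0,"ay": 0,"az": 0}
    - {"tx": 0,"ty": 0,"tz": -0.4,"ax": 0,"ay": 0,"az": 0}

```text
time_s: 11.92
ee_pos: [0.7065, -0.2541, 0.1758]
tool_rot: [-0.056, 1.57, 0.056]
ft_force: [0.8, 0.4, -1.1]
grip_width: 0.458
```

```bash
python3 - <<'E'
from lid import *
import pickle
p,M=load(); save(p-.004*M[:,2],M)
chk(); c=shot("wrist","w10"); pickle.dump(c,open("w10.pkl","wb")); chk()
im=c["image"][0:150,180:380,::-1]
im=cv2.resize(im,None,fx=4,fy=4,interpolation=cv2.INTER_CUBIC)
cv2.imwrite("pics/w10z.png",np.clip(im.astype(float)*1.6,0,255).astype(np.uint8))
E
```

```text
t 11.92 ee [ 0.7065 -0.2541  0.1758] err mm [0.4 1.1 0.6] rot err deg [-0.1   0.01  0.01] F [ 0.8  0.4 -1.1] grip 0.458 q [-0.46  0.63  1.11  0.    1.4  -2.1 ]
t 11.97 ee [ 0.7065 -0.2543  0.1758] err mm [0.4 0.9 0.6] rot err deg [-0.09  0.    0.  ] F [-0.   0.3 -1. ] grip 0.45 q [-0.46  0.63  1.11 -0.    1.4  -2.1 ]
```

View pics/w10z.png

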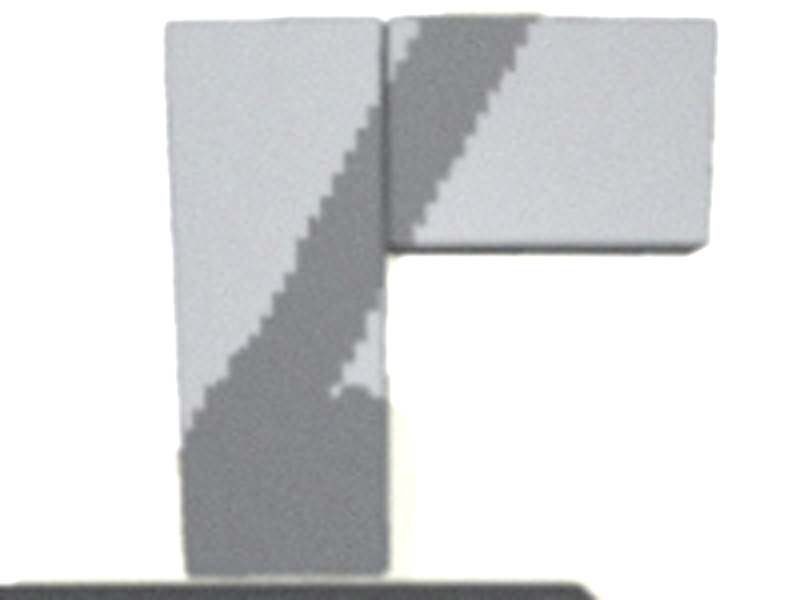

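View pics/w10.png

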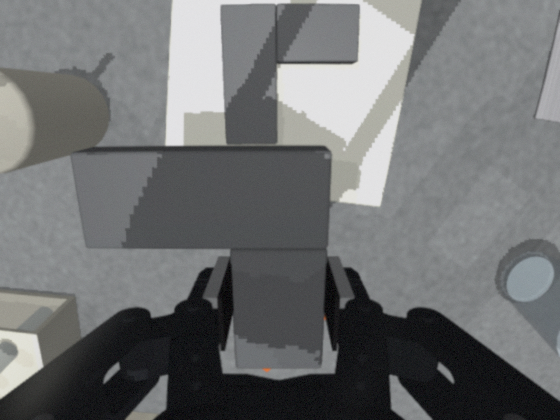

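```bash
python3 - <<'E'
from lid import *
import pickle; c=pickle.load(open("w10.pkl","rb"))
g=lambda x,y:(180+x/4,y/4)
px=[(165,22),(717,20),(710,243),(387,243),(387,573),(186,573)]
L=[(-50,-50),(-50,50),(-10,50),(-10,-10),(50,-10),(50,-50)]
for z in (.026,.023): print(z,fitL([onz(c,g(*p),z) for p in px],L))
im=c["image"][130:390,50:350,::-1]
cv2.imwrite("pics/w10h.png",np.clip(cv2.resize(im,None,fx=2.6,fy=2.3,interpolation=cv2.INTER_CUBIC).astype(float)*1.7,0,255).astype(np.uint8))
E
```

```text
0.026 (array([ 0.61316338, -0.25191885]), np.float64(4.45329459154797), array([[ 1.1,  1. ],
       [ 1.3, -0.7],
       [-0.7, -0.6],
       [-0.7,  0.1],
       [-0.4, -0.4],
       [-0.8,  0.6]]))
0.023 (array([ 0.61292038, -0.25187839]), np.float64(4.4532945915479525), array([[ 0.7,  0.5],
       [ 0.8, -0.2],
       [-0.8, -0. ],
       [-0.8, -0. ],
       [ 0.2, -0.4],
       [-0.2,  0.1]]))
```

View pics/w10h.png

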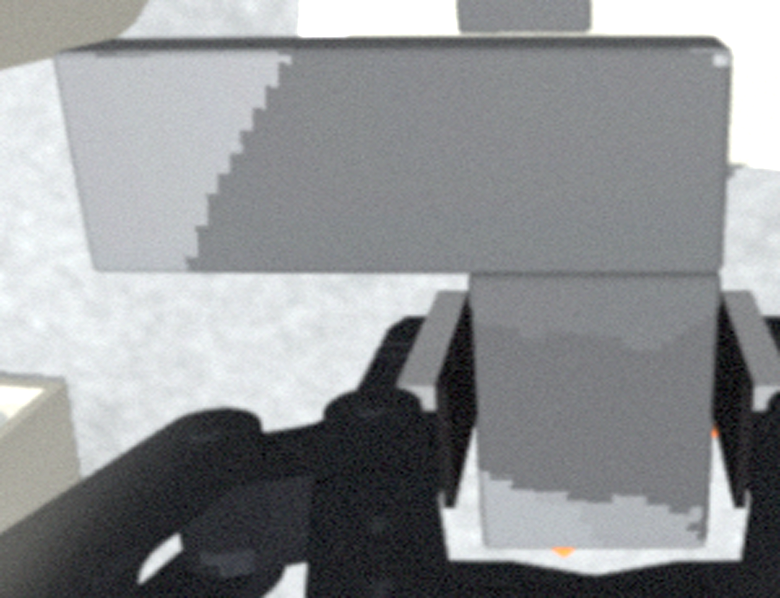

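```bash
python3 - <<'E'
from lid import *
import pickle; c=pickle.load(open("w10.pkl","rb"))
g=lambda x,y:(50+x/2.6,130+y/2.3)
px=[g(*p) for p in [(730,50),(57,52),(95,270),(470,272),(708,547),(485,546)]]
L=np.array([(-50,-50),(50,-50),(50,-10),(-10,-10),(-50,50),(-10,50)],float)
T=c["hand_eye"]@pnp(c,px,np.c_[L,np.full(6,18)]); print((T[:3,3]*1000).round(1),T[:3,:3].round(3).tolist())
ct=dict(c); ct["wc"]=c["hand_eye"]
for topx in (.002,.004,.006,.008):
    P=[]
    for uv in px:
        o,d=ray(ct,uv); q=o+d*(topx-o[0])/d[0]; P.append([q[1],q[2]])
    # tool (y,z): plate local x->-y, local y->+z ; mirror: use (-y,z)
    P=np.array(P)*[-1,1]
    t,a,res=fitL(P,L); print(topx,"centre tool y,z mm",-t[0]*1000,t[1]*1000,"yaw",a,res.tolist())
E
```

```text
[ 26.1 -29.8  -6.4] [[-0.003, -0.008, -1.0], [-1.0, 0.001, 0.003], [0.001, 1.0, -0.008]]
0.002 centre tool y,z mm -28.47600425710588 -9.480903066296097 yaw 0.040866385406145775 [[2.6, 2.4], [-2.5, 2.2], [-2.0, -0.1], [-0.0, -0.1], [1.9, -2.1], [0.1, -2.4]]
0.004 centre tool y,z mm -28.87801634177545 -8.50199450628935 yaw 0.04086638540614253 [[1.9, 1.7], [-1.7, 1.5], [-1.2, -0.2], [-0.1, -0.2], [1.2, -1.3], [-0.0, -1.6]]
0.006 centre tool y,z mm -29.280028426445003 -7.5230859462826 yaw 0.04086638540613986 [[1.2, 1.0], [-0.9, 0.8], [-0.4, -0.3], [-0.2, -0.3], [0.5, -0.5], [-0.2, -0.7]]
0.008 centre tool y,z mm -29.682040511114568 -6.544177386275853 yaw 0.04086638540613956 [[0.5, 0.3], [-0.1, 0.0], [0.4, -0.4], [-0.3, -0.4], [-0.2, 0.3], [-0.3, 0.1]]
```

```bash
python3 - <<'E'
from lid import *
plan([((.6432,-.2571,.13),pose(4.45),20)],hold=0,rd=1)
plan([((.6432,-.2571,.075),pose(4.45),10)],hold=2,rd=2)
E
```

```text
14 rows
[{"tx": 0.3, "tz": -0.4, "ax": 6.4}, {"tx": 0.6, "tz": -0.9, "ax": 12.8}, {"tx": 1.0, "tz": -1.4, "ax": 19.2}, {"tx": 1.3, "ty": 0.1, "tz": -1.8, "ax": 25.6}, {"tx": 1.6, "ty": 0.1, "tz": -2.2, "ax": 32.0}, {"tx": 1.9, "ty": 0.1, "tz": -2.7, "ax": 38.4}, {"tx": 2.3, "ty": 0.1, "tz": -3.2, "ax": 44.8}, {"tx": 2.6, "ty": 0.1, "tz": -3.6, "ax": 51.2}]
[{"tx": 0.3, "ty": -0.3, "tz": -0.3, "ax": 6.3}, {"tx": 0.6, "ty": -0.6, "tz": -0.6, "ax": 12.7}, {"tx": 1.0, "ty": -1.0, "tz": -0.9, "ax": 19.1}, {"tx": 1.3, "ty": -1.3, "tz": -1.2, "ax": 25.5}, {"tx": 1.6, "ty": -1.7, "tz": -1.5, "ax": 31.9}, {"tx": 1.9, "ty": -2.0, "tz": -1.8, "ax": 38.3}]
end [ 0.6433 -0.2571  0.1301]
8 rows
[{"tx": 0.92}, {"tx": 1.84}, {"tx": 2.76}, {"tx": 3.68, "ty": -0.01}, {"tx": 4.59, "ty": -0.01}, {"tx": 5.51, "ty": -0.01}, {"tx": 5.51, "ty": -0.01}, {"tx": 5.51, "ty": -0.01}]
end [ 0.6432 -0.2571  0.075 ]
```

>>> move_arm:
  plan:
    - {"tx": 0.3,"ty": 0,"tz": -0.4,"ax": 6.4,"ay": 0,"az": 0}
    - {"tx": 0.6,"ty": 0,"tz": -0.9,"ax": 12.8,"ay": 0,"az": 0}
    - {"tx": 1.0,"ty": 0,"tz": -1.4,"ax": 19.2,"ay": 0,"az": 0}
    - {"tx": 1.3,"ty": 0.1,"tz": -1.8,"ax": 25.6,"ay": 0,"az": 0}
    - {"tx": 1.6,"ty": 0.1,"tz": -2.2,"ax": 32.0,"ay": 0,"az": 0}
    - {"tx": 1.9,"ty": 0.1,"tz": -2.7,"ax": 38.4,"ay": 0,"az": 0}
    - {"tx": 2.3,"ty": 0.1,"tz": -3.2,"ax": 44.8,"ay": 0,"az": 0}
    - {"tx": 2.6,"ty": 0.1,"tz": -3.6,"ax": 51.2,"ay": 0,"az": 0}

```text
time_s: 12.63
ee_pos: [0.6702, -0.2564, 0.1494]
tool_rot: [0.647, 1.472, -0.648]
ft_force: [0.3, 1.0, -0.8]
grip_width: 0.453
```

>>> move_arm:
  plan:
    - {"tx": 0.3,"ty": -0.3,"tz": -0.3,"ax": 6.3,"ay": 0,"az": 0}
    - {"tx": 0.6,"ty": -0.6,"tz": -0.6,"ax": 12.7,"ay": 0,"az": 0}
    - {"tx": 1.0,"ty": -1.0,"tz": -0.9,"ax": 19.1,"ay": 0,"az": 0}
    - {"tx": 1.3,"ty": -1.3,"tz": -1.2,"ax": 25.5,"ay": 0,"az": 0}
    - {"tx": 1.6,"ty": -1.7,"tz": -1.5,"ax": 31.9,"ay": 0,"az": 0}
    - {"tx": 1.9,"ty": -2.0,"tz": -1.8,"ax": 38.3,"ay": 0,"az": 0}
    - {"tx": 1.9,"ty": -2.0,"tz": -1.8,"ax": 38.3,"ay": 0,"az": 0}

```text
time_s: 13.22
ee_pos: [0.6426, -0.2566, 0.1298]
tool_rot: [1.152, 1.246, -1.153]
ft_force: [0.5, 0.3, -0.9]
grip_width: 0.455
```

>>> move_arm:
  plan:
    - {"tx": 0.92,"ty": 0,"tz": 0,"ax": 0,"ay": 0,"az": 0}
    - {"tx": 1.84,"ty": 0,"tz": 0,"ax": 0,"ay": 0,"az": 0}
    - {"tx": 2.76,"ty": 0,"tz": 0,"ax": 0,"ay": 0,"az": 0}
    - {"tx": 3.68,"ty": 0,"tz": 0,"ax": 0,"ay": 0,"az": 0}
    - {"tx": 4.59,"ty": 0,"tz": 0,"ax": 0,"ay": 0,"az": 0}
    - {"tx": 5.51,"ty": 0,"tz": 0,"ax": 0,"ay": 0,"az": 0}
    - {"tx": 5.51,"ty": 0,"tz": 0,"ax": 0,"ay": 0,"az": 0}
    - {"tx": 5.51,"ty": 0,"tz": 0,"ax": 0,"ay": 0,"az": 0}

```text
time_s: 13.88
ee_pos: [0.6429, -0.2572, 0.0739]
tool_rot: [1.151, 1.247, -1.152]
ft_force: [-0.9, -0.6, -0.6]
grip_width: 0.449
```

```bash
python3 - <<'E'
from lid import *
import pickle
chk(); c=shot("wrist","w11"); pickle.dump(c,open("w11.pkl","wb")); chk()
s=shot("side"); cv2.imwrite("pics/s11.png",cv2.resize(s["image"][180:320,240:400],None,fx=4.5,fy=4.2,interpolation=cv2.INTER_CUBIC)[:,:,::-1])
E
```

```text
t 13.88 ee [ 0.6429 -0.2572  0.0739] err mm [-0.3 -0.1 -1.2] rot err deg [-0.01  0.07 -0.12] F [-0.9 -0.6 -0.6] grip 0.449 q [-0.51  0.62  1.35 -0.    1.17 -0.58]
t 13.93 ee [ 0.6436 -0.2575  0.0749] err mm [ 0.4 -0.5 -0.1] rot err deg [-0.    0.01 -0.03] F [-0.5 -0.2 -0.6] grip 0.45 q [-0.51  0.62  1.35 -0.    1.17 -0.58]
```

View pics/w11.png

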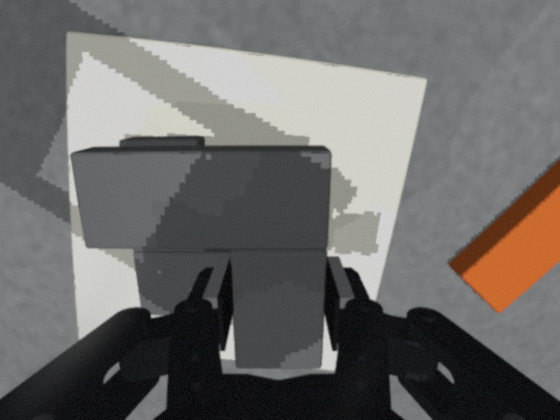

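View pics/s11.png

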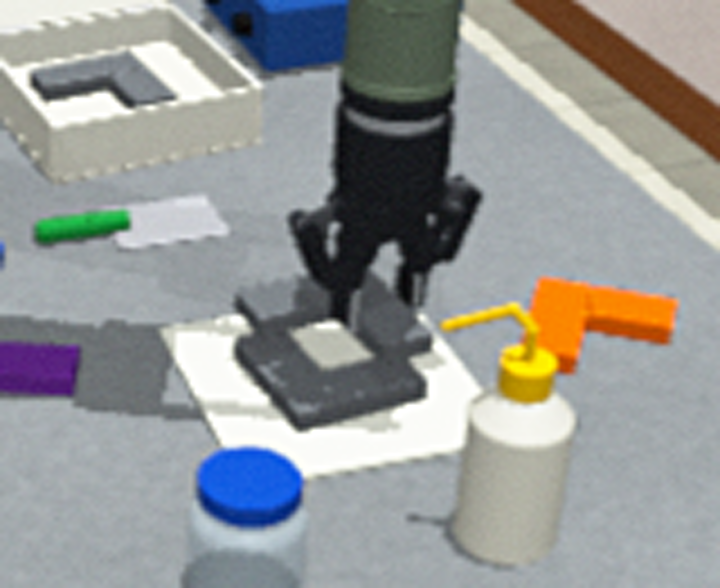

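```bash
python3 - <<'E'
from lid import *
import pickle; c=pickle.load(open("w11.pkl","rb"))
B=np.array([.6130,-.2519]); a=np.radians(4.45); M=np.array([[np.cos(a),-np.sin(a)],[np.sin(a),np.cos(a)]])
for l in [(-50,50),(-10,50),(-50,-50),(-10,-10)]:
    q=B+M@(np.array(l)/1000); print(l,proj(c,[[*q,.026]]).round(1),proj(c,[[*q,.008]]).round(1))
im=c["image"][120:180,60:340,::-1]
cv2.imwrite("pics/w11z.png",np.clip(cv2.resize(im,None,fx=2.8,fy=5,interpolation=cv2.INTER_CUBIC).astype(float)*1.7,0,255).astype(np.uint8))
E
```

```text
(-50, 50) [[117.1 138.8]] [[131.6 135.3]]
(-10, 50) [[197.2 138. ]] [[204.7 134.6]]
(-50, -50) [[140.6 314.6]] [[151.2 298.1]]
(-10, -10) [[204.6 251.6]] [[210.8 239. ]]
```

View pics/w11z.png

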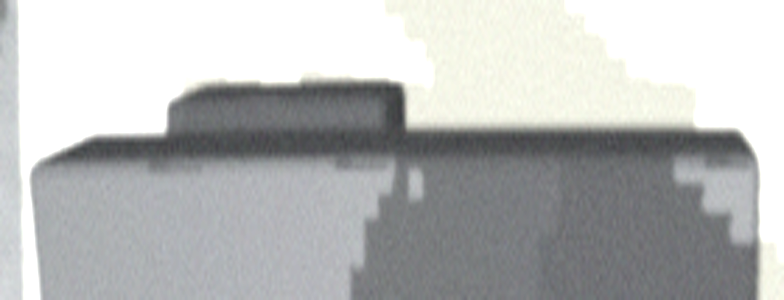

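>>> move_arm:
  plan:
    - {"tx": 0.6,"ty": 0,"tz": 0,"ax": 0,"ay": 0,"az": 0}
    - {"tx": 1.2,"ty": 0,"tz": 0,"ax": 0,"ay": 0,"az": 0}
    - {"tx": 1.6,"ty": 0,"tz": 0,"ax": 0,"ay": 0,"az": 0}
    - {"tx": 1.9,"ty": 0,"tz": 0,"ax": 0,"ay": 0,"az": 0}
    - {"tx": 2.1,"ty": 0,"tz": 0,"ax": 0,"ay": 0,"az": 0}
    - {"tx": 2.1,"ty": 0,"tz": 0,"ax": 0,"ay": 0,"az": 0}

```text
time_s: 14.48
ee_pos: [0.6431, -0.2573, 0.0534]
tool_rot: [1.152, 1.246, -1.152]
ft_force: [-1.1, -0.0, -1.6]
grip_width: 0.45
```

>>> move_arm:
  plan:
    - {"tx": 0.1,"ty": 0,"tz": 0,"ax": 0,"ay": 0,"az": 0}
    - {"tx": 0.15,"ty": 0,"tz": 0,"ax": 0,"ay": 0,"az": 0}
    - {"tx": 0.15,"ty": 0,"tz": 0,"ax": 0,"ay": 0,"az": 0}

```text
time_s: 14.73
ee_pos: [0.6437, -0.2576, 0.053]
tool_rot: [1.152, 1.244, -1.151]
ft_force: [-0.3, -0.3, -0.6]
grip_width: 0.451
```

```bash
python3 - <<'E'
from lid import *
p,M=load(); save(p+M[:,0]*.0225,M)
chk(); c=shot("wrist","w12"); chk()
s=shot("side"); cv2.imwrite("pics/s12.png",cv2.resize(s["image"][230:300,270:360],None,fx=8,fy=8,interpolation=cv2.INTER_CUBIC)[:,:,::-1])
E
```

```text
t 14.73 ee [ 0.6437 -0.2576  0.053 ] err mm [ 0.6 -0.5  0.4] rot err deg [ 0.   -0.01  0.01] F [-0.3 -0.3 -0.6] grip 0.451 q [-0.51  0.65  1.36 -0.    1.14 -0.58]
t 14.78 ee [ 0.6438 -0.2576  0.0531] err mm [ 0.6 -0.5  0.5] rot err deg [ 0.   -0.01  0.01] F [-1.3 -0.5 -1. ] grip 0.447 q [-0.51  0.65  1.36 -0.    1.14 -0.58]
```

View pics/s12.png

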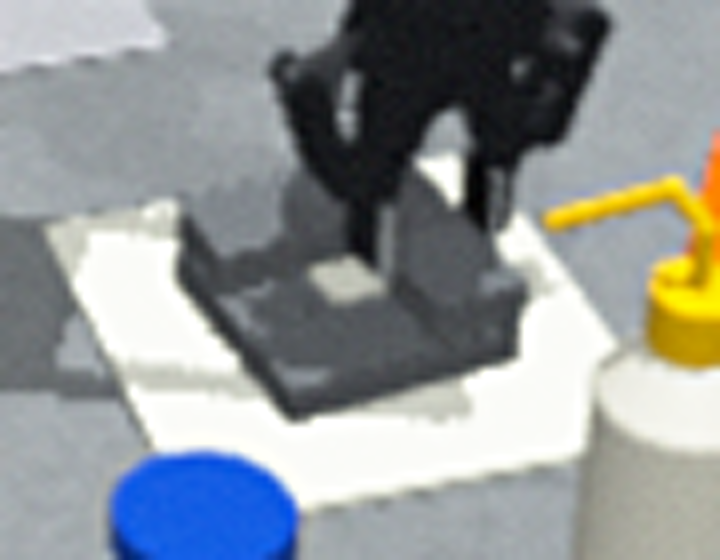

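View pics/w12.png

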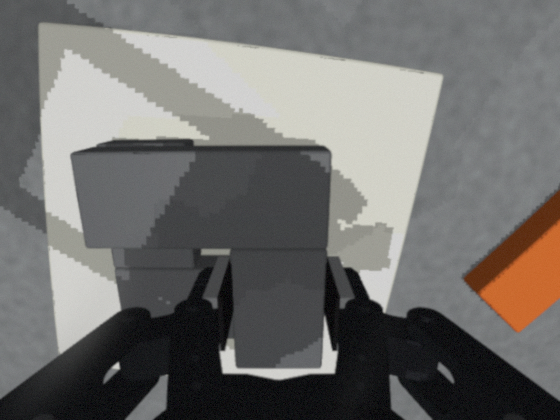

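```bash
python3 - <<'E'
from lid import *
import pickle; c=shot("wrist")
print(c["obs"]["ee_pos"],c["obs"]["ft_force"])
B=np.array([.6130,-.2519]); a=np.radians(4.45); M=np.array([[np.cos(a),-np.sin(a)],[np.sin(a),np.cos(a)]])
for l in [(-50,50),(-10,50),(-50,10),(-50,-20)]:
    q=B+M@(np.array(l)/1000); print(l,"bot",proj(c,[[*q,.026]]).round(1), "top of upper if aligned, sunk 3",proj(c,[[*q,.047]]).round(1),proj(c,[[*q,.044]]).round(1))
im=c["image"][120:280,60:260,::-1]
cv2.imwrite("pics/w13z.png",np.clip(cv2.resize(im,None,fx=4,fy=3.7,interpolation=cv2.INTER_CUBIC).astype(float)*1.7,0,255).astype(np.uint8))
E
```

```text
[ 0.64380166 -0.25763348  0.05310324] [ 0.34489205  0.21539738 -1.12121624]
(-50, 50) bot [[ 93.8 142.6]] top of upper if aligned, sunk 3 [[ 66.6 149.2]] [[ 71.  148.2]]
(-10, 50) bot [[184.1 141.6]] top of upper if aligned, sunk 3 [[169.7 147.9]] [[172.  146.9]]
(-50, 10) bot [[106.3 228.9]] top of upper if aligned, sunk 3 [[ 83.1 246.7]] [[ 86.8 243.9]]
(-50, -20) bot [[115.5 285.8]] top of upper if aligned, sunk 3 [[ 95.1 309.7]] [[ 98.3 305.9]]
```

View pics/w13z.png

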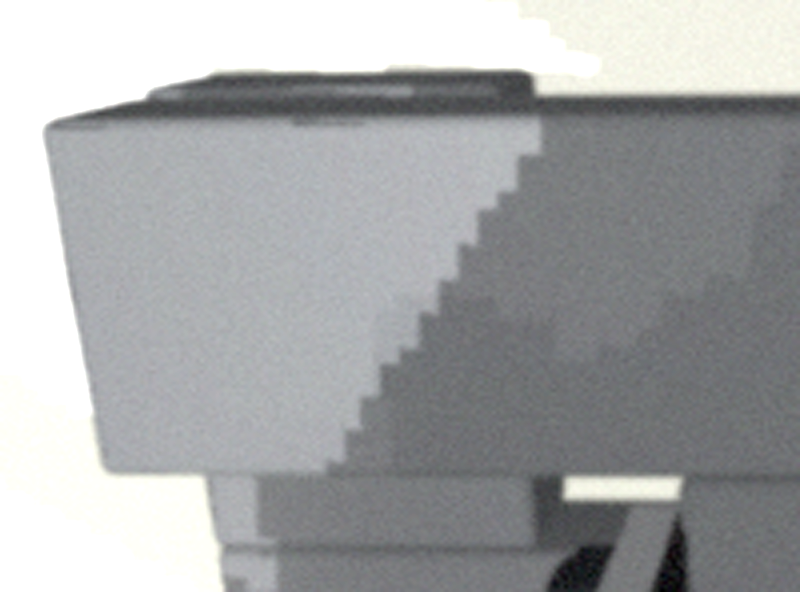

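>>> move_arm:
  plan:
    - {"tx": 0,"ty": 0.05,"tz": -0.15,"ax": 0,"ay": 0,"az": 0}
    - {"tx": 0,"ty": 0.05,"tz": -0.15,"ax": 0,"ay": 0,"az": 0}
    - {"tx": 0.1,"ty": 0.05,"tz": -0.15,"ax": 0,"ay": 0,"az": 0}
    - {"tx": 0.15,"ty": 0.05,"tz": -0.15,"ax": 0,"ay": 0,"az": 0}
    - {"tx": 0.15,"ty": 0.05,"tz": -0.15,"ax": 0,"ay": 0,"az": 0}

```text
time_s: 15.3
ee_pos: [0.6439, -0.256, 0.0511]
tool_rot: [1.152, 1.245, -1.152]
ft_force: [0.0, -0.3, -0.8]
grip_width: 0.449
```

>>> move_arm:
  plan:
    - {"tx": 0.05,"ty": 0,"tz": 0,"ax": 0,"ay": 0,"az": 0}
    - {"tx": 0.1,"ty": 0,"tz": 0,"ax": 0,"ay": 0,"az": 0}
    - {"tx": 0.1,"ty": 0,"tz": 0,"ax": 0,"ay": 0,"az": 0}

```text
time_s: 15.55
ee_pos: [0.644, -0.256, 0.0503]
tool_rot: [1.152, 1.244, -1.151]
ft_force: [-0.2, -0.1, -0.1]
grip_width: 0.451
```

```bash
python3 - <<'E'
from lid import *
p,M=load(); save(p+M@[.0025,.0005,-.0015],M)
chk(); c=shot("wrist"); chk()
im=c["image"][120:280,60:260,::-1]
cv2.imwrite("pics/w14z.png",np.clip(cv2.resize(im,None,fx=4,fy=3.7,interpolation=cv2.INTER_CUBIC).astype(float)*1.7,0,255).astype(np.uint8))
E
```

```text
t 15.55 ee [ 0.644  -0.256   0.0503] err mm [ 0.4 -0.5  0.2] rot err deg [ 0. -0. -0.] F [-0.2 -0.1 -0.1] grip 0.451 q [-0.5   0.65  1.36 -0.    1.13 -0.58]
t 15.60 ee [ 0.644  -0.2561  0.0503] err mm [ 0.4 -0.5  0.3] rot err deg [ 0.   -0.   -0.01] F [ 0.4  0.5 -1.8] grip 0.451 q [-0.5   0.65  1.36 -0.    1.13 -0.58]
```

View pics/w14z.png

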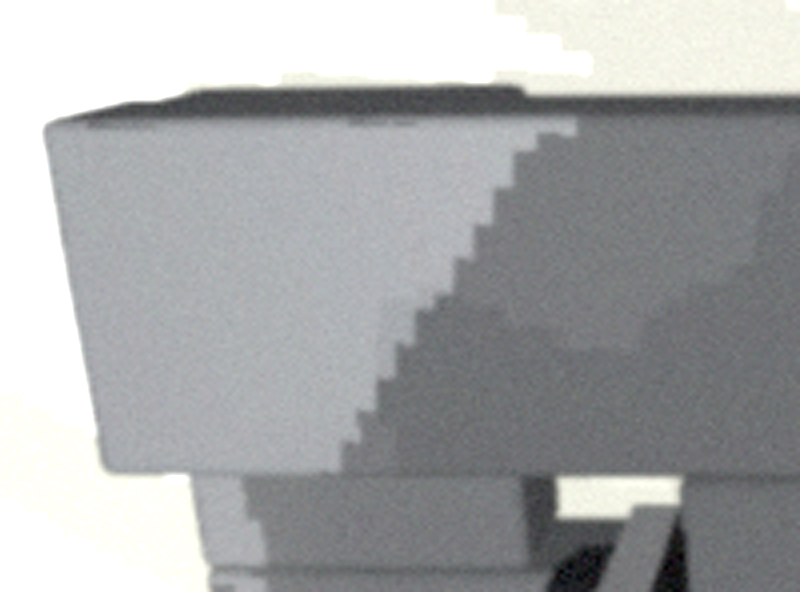

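>>> move_arm:
  plan:
    - {"tx": 0.05,"ty": 0,"tz": 0,"ax": 0,"ay": 0,"az": 0}
    - {"tx": 0.1,"ty": 0,"tz": 0,"ax": 0,"ay": 0,"az": 0}
    - {"tx": 0.1,"ty": 0,"tz": 0,"ax": 0,"ay": 0,"az": 0}

```text
time_s: 15.85
ee_pos: [0.6441, -0.2561, 0.0502]
tool_rot: [1.151, 1.244, -1.152]
ft_force: [-2.4, 1.5, 4.3]
grip_width: 0.45
```

>>> move_arm:
  plan:
    - {"tx": 0.05,"ty": 0,"tz": 0,"ax": 0,"ay": 0,"az": 0}
    - {"tx": 0.1,"ty": 0,"tz": 0,"ax": 0,"ay": 0,"az": 0}
    - {"tx": 0.1,"ty": 0,"tz": 0,"ax": 0,"ay": 0,"az": 0}

```text
time_s: 16.1
ee_pos: [0.6441, -0.2561, 0.0501]
tool_rot: [1.151, 1.244, -1.152]
ft_force: [-4.2, 1.7, 8.5]
grip_width: 0.448
```

```bash
python3 - <<'E'
from lid import *
p,M=load(); save(p+M@[.002,0,0],M)
chk(); c=shot("wrist"); chk()
im=c["image"][120:280,60:260,::-1]
cv2.imwrite("pics/w15z.png",np.clip(cv2.resize(im,None,fx=4,fy=3.7,interpolation=cv2.INTER_CUBIC).astype(float)*1.7,0,255).astype(np.uint8))
E
```

```text
t 16.10 ee [ 0.6441 -0.2561  0.0501] err mm [ 0.5 -0.5  2.1] rot err deg [-0.01 -0.01 -0.01] F [-4.2  1.7  8.5] grip 0.448 q [-0.5   0.65  1.36 -0.    1.13 -0.58]
t 16.15 ee [ 0.6441 -0.2561  0.0501] err mm [ 0.5 -0.5  2.1] rot err deg [-0.   -0.01 -0.01] F [-4.3  2.7  9.2] grip 0.455 q [-0.5   0.65  1.36 -0.    1.13 -0.58]
```

View pics/w15z.png

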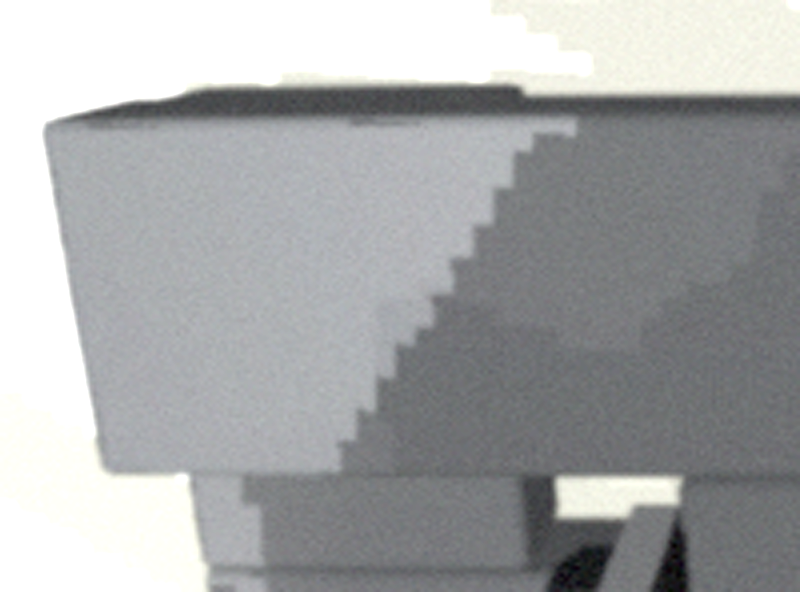

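>>> move_arm:
  plan:
    - {"tx": -0.15,"ty": 0,"tz": 0,"ax": 0,"ay": 0,"az": 0}
    - {"tx": -0.15,"ty": 0,"tz": 0,"ax": 0,"ay": 0,"az": 0}

```text
time_s: 16.32
ee_pos: [0.6444, -0.2562, 0.0502]
tool_rot: [1.152, 1.243, -1.151]
ft_force: [-0.8, 0.3, 3.7]
grip_width: 0.448
```

>>> move_arm:
  plan:
    - {"tx": 0,"ty": 0,"tz": 0,"ax": 0,"ay": 0,"az": 0}
    - {"tx": 0,"ty": 0,"tz": 0,"ax": 0,"ay": 0,"az": 0}
    - {"tx": 0,"ty": 0,"tz": 0,"ax": 0,"ay": 0,"az": 0}
    - {"tx": 0,"ty": 0,"tz": 0,"ax": 0,"ay": 0,"az": 0}
    - {"tx": -0.5,"ty": 0,"tz": 0,"ax": 0,"ay": 0,"az": 0}
    - {"tx": -1.5,"ty": 0,"tz": 0,"ax": 0,"ay": 0,"az": 0}
    - {"tx": -3.0,"ty": 0,"tz": 0,"ax": 0,"ay": 0,"az": 0}
    - {"tx": -5.0,"ty": 0,"tz": 0,"ax": 0,"ay": 0,"az": 0}
  claw: 0.35

```text
time_s: 16.98
ee_pos: [0.6433, -0.2556, 0.1001]
tool_rot: [1.152, 1.247, -1.152]
ft_force: [0.1, 0.9, -0.3]
grip_width: 0.649
```

>>> move_arm:
  plan:
    - {"tx": -3,"ty": -1,"tz": 0,"ax": 0,"ay": 0,"az": 0}
    - {"tx": -6,"ty": -3,"tz": 0,"ax": 0,"ay": 0,"az": 0}
    - {"tx": -7,"ty": -3,"tz": 0,"ax": 0,"ay": 0,"az": 0}
    - {"tx": -7,"ty": -3,"tz": 0,"ax": 0,"ay": 0,"az": 0}
    - {"tx": -7,"ty": -3,"tz": 0,"ax": 0,"ay": 0,"az": 0}

```text
time_s: 17.4
ee_pos: [0.615, -0.2587, 0.1718]
tool_rot: [1.152, 1.241, -1.15]
ft_force: [-0.0, -0.1, 0.4]
grip_width: 0.653
```

```bash
python3 - <<'E'
from lid import *
import pickle
p,M=load(); save(p+M@[-.0015-.05-.07,-.03,0],M)
chk(); c=shot("wrist","w16"); pickle.dump(c,open("w16.pkl","wb"))
im=c["image"][80:270,180:390,::-1]
cv2.imwrite("pics/w16z.png",np.clip(cv2.resize(im,None,fx=3.6,fy=3.1,interpolation=cv2.INTER_CUBIC).astype(float)*1.7,0,255).astype(np.uint8))
E
```

```text
t 17.40 ee [ 0.615  -0.2587  0.1718] err mm [ 1.4 -0.9  2.2] rot err deg [ 0.01 -0.11  0.18] F [-0.  -0.1  0.4] grip 0.653 q [-0.53  0.46  1.37  0.    1.3  -0.61]
```

View pics/w16.png

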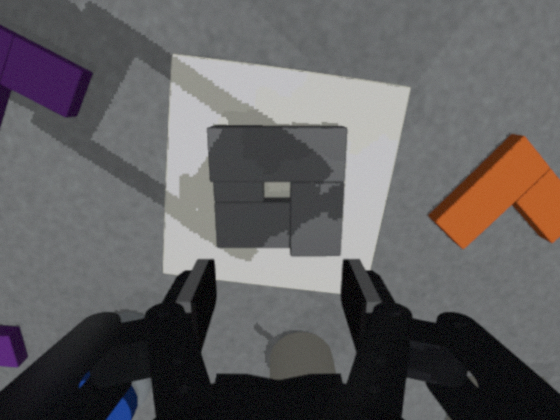

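View pics/w16z.png

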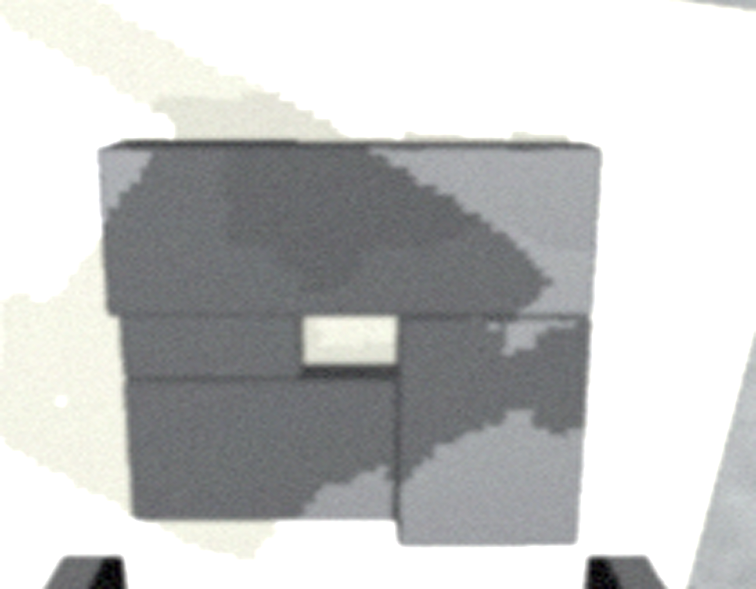

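```bash
python3 - <<'E'
from lid import *
import pickle; c=pickle.load(open("w16.pkl","rb"))
g=lambda x,y:(180+x/3.6,80+y/3.1)
px=[(600,152),(100,150),(108,314),(397,315),(577,544),(398,543)]
L=[(-50,-50),(50,-50),(50,-10),(-10,-10),(-50,50),(-10,50)]
for z in (.044,.041):print(fitL([onz(c,g(*p),z) for p in px],L))
for z in (.026,.024):
    P=[onz(c,g(*p),z)[:2] for p in [(135,518),(302,377),(123,330)]]
    a=np.radians(4.45); M=np.array([[np.cos(a),-np.sin(a)],[np.sin(a),np.cos(a)]])
    print([ (p-M@(np.array(l)/1000)).round(4) for p,l in zip(P,[(-50,-50),(-10,-10),(-50,0)])])
E
```

```text
(array([ 0.61433183, -0.25152037]), np.float64(-175.56087196622897), array([[-0.8, -1.7],
       [ 1. , -1.1],
       [ 0.5,  0.6],
       [-0.5,  0.2],
       [-0.5,  0.8],
       [ 0.3,  1.2]]))
(array([ 0.6144343 , -0.25228157]), np.float64(-175.56087196622897), array([[-0.3, -1.1],
       [ 0.4, -0.6],
       [-0.2,  0.6],
       [-0.4,  0.3],
       [ 0.1,  0.2],
       [ 0.4,  0.6]]))
[array([ 0.6143, -0.2513]), array([ 0.6136, -0.2518]), array([ 0.6142, -0.2492])]
[array([ 0.614 , -0.2522]), array([ 0.6136, -0.2524]), array([ 0.6139, -0.2497])]
```

```bash
python3 - <<'E'
from lid import *
plan([((.600,.197,.205),pose(95.25),33)],hold=2,rd=1)
E
```

```text
16 rows
[{"tx": -0.2, "ty": 0.2, "tz": -3.2, "ax": -6.5}, {"tx": -0.5, "ty": 0.3, "tz": -6.5, "ax": -13.0}, {"tx": -0.8, "ty": 0.5, "tz": -9.7, "ax": -19.4}, {"tx": -1.0, "ty": 0.6, "tz": -13.0, "ax": -25.9}, {"tx": -1.3, "ty": 0.8, "tz": -16.2, "ax": -32.4}, {"tx": -1.5, "ty": 0.9, "tz": -19.5, "ax": -38.9}, {"tx": -1.8, "ty": 1.1, "tz": -22.7, "ax": -45.4}, {"tx": -2.0, "ty": 1.2, "tz": -26.0, "ax": -51.9}]
[{"tx": -0.3, "ty": 2.7, "tz": -1.8, "ax": -6.5}, {"tx": -0.5, "ty": 5.3, "tz": -3.7, "ax": -13.0}, {"tx": -0.8, "ty": 8.0, "tz": -5.6, "ax": -19.4}, {"tx": -1.0, "ty": 10.6, "tz": -7.5, "ax": -25.9}, {"tx": -1.3, "ty": 13.3, "tz": -9.4, "ax": -32.4}, {"tx": -1.6, "ty": 15.9, "tz": -11.2, "ax": -38.9}, {"tx": -1.6, "ty": 15.9, "tz": -11.2, "ax": -38.9}, {"tx": -1.6, "ty": 15.9, "tz": -11.2, "ax": -38.9}]
end [0.6001 0.1967 0.2054]
```

>>> move_arm:
  plan:
    - {"tx": -0.2,"ty": 0.2,"tz": -3.2,"ax": -6.5,"ay": 0,"az": 0}
    - {"tx": -0.5,"ty": 0.3,"tz": -6.5,"ax": -13.0,"ay": 0,"az": 0}
    - {"tx": -0.8,"ty": 0.5,"tz": -9.7,"ax": -19.4,"ay": 0,"az": 0}
    - {"tx": -1.0,"ty": 0.6,"tz": -13.0,"ax": -25.9,"ay": 0,"az": 0}
    - {"tx": -1.3,"ty": 0.8,"tz": -16.2,"ax": -32.4,"ay": 0,"az": 0}
    - {"tx": -1.5,"ty": 0.9,"tz": -19.5,"ax": -38.9,"ay": 0,"az": 0}
    - {"tx": -1.8,"ty": 1.1,"tz": -22.7,"ax": -45.4,"ay": 0,"az": 0}
    - {"tx": -2.0,"ty": 1.2,"tz": -26.0,"ax": -51.9,"ay": 0,"az": 0}

```text
time_s: 18.12
ee_pos: [0.6047, 0.0038, 0.1873]
tool_rot: [0.455, 1.526, -0.456]
ft_force: [0.8, -0.4, -0.0]
grip_width: 0.65
```

>>> move_arm:
  plan:
    - {"tx": -0.3,"ty": 2.7,"tz": -1.8,"ax": -6.5,"ay": 0,"az": 0}
    - {"tx": -0.5,"ty": 5.3,"tz": -3.7,"ax": -13.0,"ay": 0,"az": 0}
    - {"tx": -0.8,"ty": 8.0,"tz": -5.6,"ax": -19.4,"ay": 0,"az": 0}
    - {"tx": -1.0,"ty": 10.6,"tz": -7.5,"ax": -25.9,"ay": 0,"az": 0}
    - {"tx": -1.3,"ty": 13.3,"tz": -9.4,"ax": -32.4,"ay": 0,"az": 0}
    - {"tx": -1.6,"ty": 15.9,"tz": -11.2,"ax": -38.9,"ay": 0,"az": 0}
    - {"tx": -1.6,"ty": 15.9,"tz": -11.2,"ax": -38.9,"ay": 0,"az": 0}
    - {"tx": -1.6,"ty": 15.9,"tz": -11.2,"ax": -38.9,"ay": 0,"az": 0}

```text
time_s: 18.78
ee_pos: [0.5994, 0.1982, 0.2033]
tool_rot: [-0.075, 1.573, 0.074]
ft_force: [0.1, 0.1, -0.2]
grip_width: 0.653
```

>>> move_arm:
  plan:
    - {"tx": 0,"ty": 0,"tz": 0,"ax": 0,"ay": 0,"az": 0}
    - {"tx": 0,"ty": 0,"tz": 0,"ax": 0,"ay": 0,"az": 0}

```text
time_s: 18.95
ee_pos: [0.6002, 0.1951, 0.2041]
tool_rot: [-0.072, 1.572, 0.07]
ft_force: [0.1, 0.4, -0.0]
grip_width: 0.646
```

```bash
python3 - <<'E'
from lid import *
import pickle
chk(); c=shot("wrist","w17"); pickle.dump(c,open("w17.pkl","wb")); chk()
im=c["image"][80:290,120:330,::-1]
im=cv2.resize(im,None,fx=2.85,fy=2.85,interpolation=cv2.INTER_CUBIC)
cv2.imwrite("pics/w17z.png",np.clip(im.astype(float)*1.8,0,255).astype(np.uint8))
E
```

```text
t 18.95 ee [0.6002 0.1951 0.2041] err mm [ 0.  -1.6 -1.3] rot err deg [ 0.1   0.16 -0.04] F [ 0.1  0.4 -0. ] grip 0.646 q [ 0.18  0.36  1.44 -0.    1.34 -1.48]
t 19.00 ee [0.6003 0.1949 0.2044] err mm [ 0.2 -1.8 -0.9] rot err deg [ 0.12  0.13 -0.03] F [0.7 0.4 0.6] grip 0.65 q [ 0.18  0.36  1.44 -0.    1.34 -1.48]
```

View pics/w17z.png

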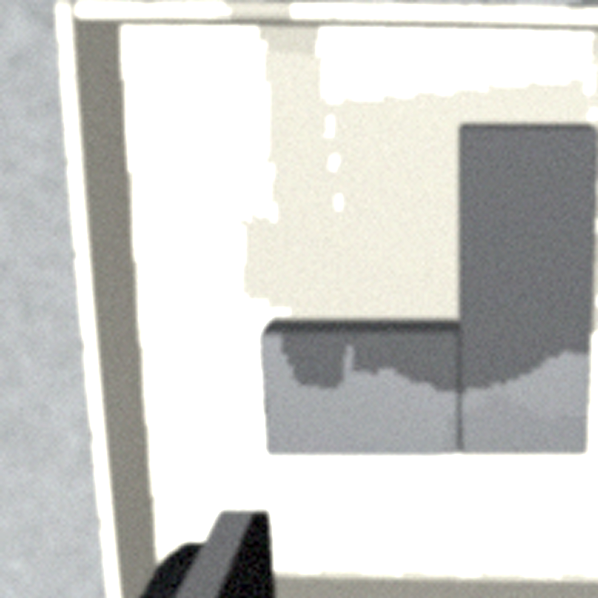

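```bash
python3 - <<'E'
from lid import *
import pickle; c=pickle.load(open("w17.pkl","rb"))
g=lambda x,y:(120+x/2.85,80+y/2.85)
px=[(588,450),(597,128),(460,128),(268,451),(263,333),(460,332)]
L=[(-50,-50),(50,-50),(50,-10),(-50,50),(-10,50),(-10,-10)]
for z in (.04,.037):
    t,a,res=fitL([onz(c,g(*p),z) for p in px],L); print(z,t,a,res.tolist())
th=np.radians(a); M=np.array([[np.cos(th),-np.sin(th)],[np.sin(th),np.cos(th)]])
gp=t+M@[.006,-.030]; print("grasp",gp,"yaw",a-90+360, a+90)
yaw=(a-90)%360; print(yaw)
plan([((gp[0],gp[1],.11),pose(yaw),24),((gp[0],gp[1],.0435),pose(yaw),15)],hold=2,rd=2)
E
```

```text
0.04 [0.59333035 0.18682163] -174.50691205771298 [[-1.4, -0.6], [1.1, -1.0], [0.9, 0.3], [-1.6, 0.1], [0.4, 1.1], [0.5, 0.1]]
0.037 [0.59405901 0.18683976] -174.50691205771304 [[-1.0, -0.0], [0.5, -0.5], [0.3, 0.3], [-1.1, -0.4], [0.5, 0.5], [0.6, 0.1]]
grasp [0.58521479 0.21612764] yaw 95.49308794228693 -84.50691205771304
95.49308794228693
12 rows
[{"tx": 1.91, "ty": 0.41, "tz": -0.26}, {"tx": 3.81, "ty": 0.83, "tz": -0.53, "ax": -0.1}, {"tx": 5.72, "ty": 1.24, "tz": -0.79, "ax": -0.1}, {"tx": 7.63, "ty": 1.66, "tz": -1.05, "ax": -0.2}, {"tx": 9.54, "ty": 2.07, "tz": -1.31, "ax": -0.2}, {"tx": 10.87, "ty": 2.07, "tz": -1.31, "ax": -0.2}, {"tx": 12.2, "ty": 2.07, "tz": -1.31, "ax": -0.2}, {"tx": 13.53, "ty": 2.07, "tz": -1.31, "ax": -0.2}]
[{"tx": 1.33, "tz": -0.01}, {"tx": 2.66, "ty": 0.01, "tz": -0.01}, {"tx": 2.66, "ty": 0.01, "tz": -0.01}, {"tx": 2.66, "ty": 0.01, "tz": -0.01}]
end [0.5852 0.2162 0.0435]
```

>>> move_arm:
  plan:
    - {"tx": 1.91,"ty": 0.41,"tz": -0.26,"ax": 0,"ay": 0,"az": 0}
    - {"tx": 3.81,"ty": 0.83,"tz": -0.53,"ax": -0.1,"ay": 0,"az": 0}
    - {"tx": 5.72,"ty": 1.24,"tz": -0.79,"ax": -0.1,"ay": 0,"az": 0}
    - {"tx": 7.63,"ty": 1.66,"tz": -1.05,"ax": -0.2,"ay": 0,"az": 0}
    - {"tx": 9.54,"ty": 2.07,"tz": -1.31,"ax": -0.2,"ay": 0,"az": 0}
    - {"tx": 10.87,"ty": 2.07,"tz": -1.31,"ax": -0.2,"ay": 0,"az": 0}
    - {"tx": 12.2,"ty": 2.07,"tz": -1.31,"ax": -0.2,"ay": 0,"az": 0}
    - {"tx": 13.53,"ty": 2.07,"tz": -1.31,"ax": -0.2,"ay": 0,"az": 0}

```text
time_s: 19.67
ee_pos: [0.5864, 0.2147, 0.0697]
tool_rot: [-0.074, 1.568, 0.073]
ft_force: [-0.4, 0.3, 0.7]
grip_width: 0.65
```

>>> move_arm:
  plan:
    - {"tx": 1.33,"ty": 0,"tz": 0,"ax": 0,"ay": 0,"az": 0}
    - {"tx": 2.2,"ty": 0,"tz": 0,"ax": 0,"ay": 0,"az": 0}
    - {"tx": 2.66,"ty": 0,"tz": 0,"ax": 0,"ay": 0,"az": 0}
    - {"tx": 2.66,"ty": 0,"tz": 0,"ax": 0,"ay": 0,"az": 0}
    - {"tx": 2.66,"ty": 0,"tz": 0,"ax": 0,"ay": 0,"az": 0}

```text
time_s: 20.08
ee_pos: [0.586, 0.2156, 0.0439]
tool_rot: [-0.075, 1.569, 0.075]
ft_force: [0.0, 0.2, 0.5]
grip_width: 0.653
```

```bash
python3 - <<'E'
from lid import *
import pickle
chk(); c=shot("wrist","w18"); pickle.dump(c,open("w18.pkl","wb"))
E
```

```text
t 20.08 ee [0.586  0.2156 0.0439] err mm [ 0.9 -0.5  0.4] rot err deg [ 0.   -0.02 -0.  ] F [0.  0.2 0.5] grip 0.653 q [ 0.21  0.54  1.56 -0.    1.04 -1.45]
```

View pics/w18.png

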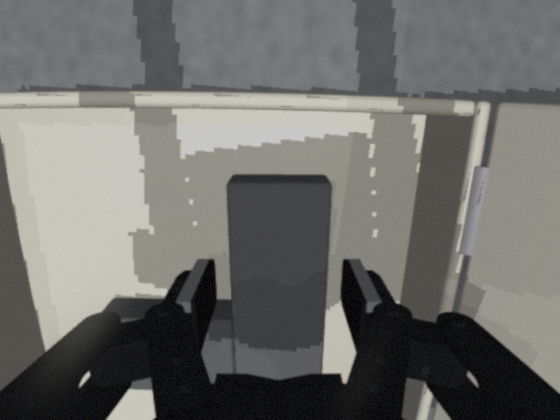

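>>> move_arm:
  plan:
    - {"tx": 0,"ty": 0,"tz": 0,"ax": 0,"ay": 0,"az": 0}
    - {"tx": 0,"ty": 0,"tz": 0,"ax": 0,"ay": 0,"az": 0}
    - {"tx": 0,"ty": 0,"tz": 0,"ax": 0,"ay": 0,"az": 0}
    - {"tx": 0,"ty": 0,"tz": 0,"ax": 0,"ay": 0,"az": 0}
    - {"tx": 0,"ty": 0,"tz": 0,"ax": 0,"ay": 0,"az": 0}
    - {"tx": 0,"ty": 0,"tz": 0,"ax": 0,"ay": 0,"az": 0}
    - {"tx": -0.5,"ty": 0,"tz": 0,"ax": 0,"ay": 0,"az": 0}
    - {"tx": -1,"ty": 0,"tz": 0,"ax": 0,"ay": 0,"az": 0}
  claw: 1
  grip_force: 50

```text
time_s: 20.8
ee_pos: [0.5845, 0.2154, 0.053]
tool_rot: [-0.076, 1.572, 0.074]
ft_force: [0.6, -0.6, -1.2]
grip_width: 0.45
```

```bash
python3 - <<'E'
from lid import *
p,M=load(); save(p+[0,0,.01],M)
chk(); c=shot("wrist","w19")
plan([((.5852,.2162,.16),pose(95.5),14)],hold=0,rd=1)
E
```

```text
t 20.80 ee [0.5845 0.2154 0.053 ] err mm [-0.6 -0.8 -0.5] rot err deg [ 0.    0.16 -0.02] F [ 0.6 -0.6 -1.2] grip 0.45 q [ 0.21  0.52  1.56 -0.    1.06 -1.45]
8 rows
[{"tx": -1.3}, {"tx": -2.7}, {"tx": -4.0}, {"tx": -5.3}, {"tx": -6.7}, {"tx": -8.0}, {"tx": -9.3}, {"tx": -10.6}]
end [0.5851 0.2162 0.1595]
```

View pics/w19.png

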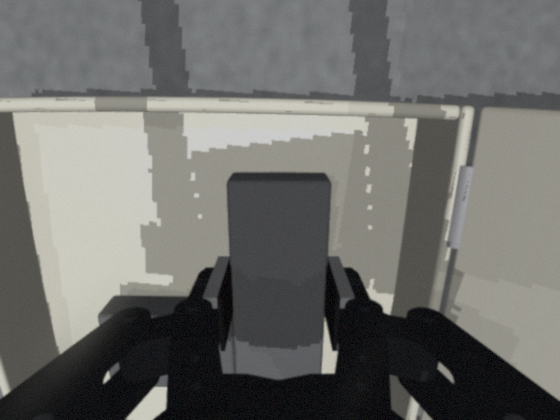

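>>> move_arm:
  plan:
    - {"tx": -1.3,"ty": 0,"tz": 0,"ax": 0,"ay": 0,"az": 0}
    - {"tx": -2.7,"ty": 0,"tz": 0,"ax": 0,"ay": 0,"az": 0}
    - {"tx": -4.0,"ty": 0,"tz": 0,"ax": 0,"ay": 0,"az": 0}
    - {"tx": -5.3,"ty": 0,"tz": 0,"ax": 0,"ay": 0,"az": 0}
    - {"tx": -6.7,"ty": 0,"tz": 0,"ax": 0,"ay": 0,"az": 0}
    - {"tx": -8.0,"ty": 0,"tz": 0,"ax": 0,"ay": 0,"az": 0}
    - {"tx": -9.3,"ty": 0,"tz": 0,"ax": 0,"ay": 0,"az": 0}
    - {"tx": -10.6,"ty": 0,"tz": 0,"ax": 0,"ay": 0,"az": 0}

```text
time_s: 21.52
ee_pos: [0.5858, 0.2157, 0.1616]
tool_rot: [-0.075, 1.568, 0.075]
ft_force: [0.8, -0.6, -1.5]
grip_width: 0.447
```

```bash
python3 - <<'E'
from lid import *
chk()
c=shot("scene"); im=c["image"][190:260,95:235,::-1]; cv2.imwrite("pics/sc20.png",cv2.resize(im,None,fx=5.5,fy=5.5,interpolation=cv2.INTER_CUBIC))
s=shot("side"); cv2.imwrite("pics/si20.png",cv2.resize(s["image"][230:330,260:400,::-1],None,fx=5,fy=5,interpolation=cv2.INTER_CUBIC))
import pickle; pickle.dump((c,s),open("sc20.pkl","wb"))
E
```

```text
t 21.52 ee [0.5858 0.2157 0.1616] err mm [ 0.7 -0.5  2.1] rot err deg [-0.   -0.05  0.  ] F [ 0.8 -0.6 -1.5] grip 0.447 q [ 0.21  0.39  1.5  -0.    1.25 -1.45]
```

View pics/sc20.png

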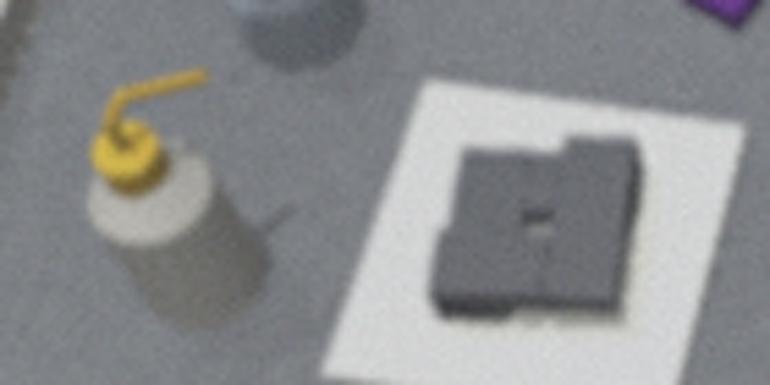

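View pics/si20.png

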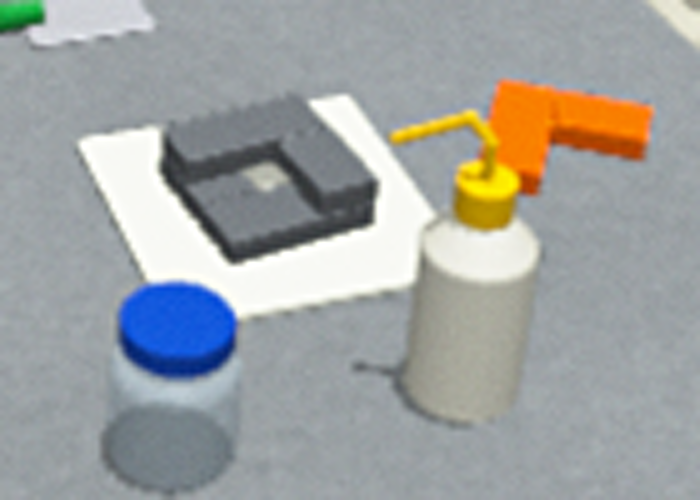

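```bash
python3 - <<'E'
from lid import *
import pickle; c,s=pickle.load(open("sc20.pkl","rb"))
def tri(a,b):
    o1,d1=ray(c,a);o2,d2=ray(s,b); A=np.c_[d1,-d2]; k=np.linalg.lstsq(A,o2-o1,rcond=None)[0]; return (o1+k[0]*d1).round(3),(o2+k[1]*d2).round(3)
print("tip",tri((132.3,203.6),(339,257.6)))
print("bend",tri((95+120/5.5,190+95/5.5),(260+472/5,230+115/5)))
print("yellow cap top",tri((95+125/5.5,190+140/5.5),(260+488/5,230+175/5)))
E
```

```text
tip (array([ 0.615, -0.398,  0.155]), array([ 0.616, -0.399,  0.155]))
bend (array([ 0.646, -0.424,  0.18 ]), array([ 0.645, -0.424,  0.18 ]))
yellow cap top (array([ 0.652, -0.431,  0.146]), array([ 0.654, -0.433,  0.146]))
```

```bash
python3 - <<'E'
from lid import *
plan([((.60,.02,.16),pose(45),32),((.61,-.17,.16),pose(-10),32),((.6213,-.23,.15),pose(-65),32),((.6213,-.2813,.11),pose(-85.55),25)],hold=3,rd=1)
E
```

```text
33 rows
[{"ty": -2.5, "ax": 6.3}, {"ty": -4.9, "tz": -0.1, "ax": 12.6}, {"ty": -7.4, "tz": -0.1, "ax": 18.9}, {"ty": -9.8, "tz": -0.2, "ax": 25.2}, {"ty": -12.3, "tz": -0.2, "ax": 31.5}, {"ty": -14.8, "tz": -0.3, "ax": 37.8}, {"ty": -17.2, "tz": -0.3, "ax": 44.2}, {"ty": -19.7, "tz": -0.4, "ax": 50.5}]
[{"ty": -1.4, "tz": 1.6, "ax": 6.1}, {"ty": -2.8, "tz": 3.1, "ax": 12.2}, {"ty": -4.2, "tz": 4.7, "ax": 18.3}, {"ty": -5.6, "tz": 6.3, "ax": 24.4}, {"ty": -7.0, "tz": 7.8, "ax": 30.5}, {"ty": -8.4, "tz": 9.4, "ax": 36.6}, {"ty": -9.9, "tz": 11.0, "ax": 42.7}, {"ty": -11.3, "tz": 12.6, "ax": 48.8}]
[{"ty": 0.2, "tz": 2.1, "ax": 6.2}, {"tx": 0.1, "ty": 0.4, "tz": 2.7, "ax": 12.3}, {"tx": 0.2, "ty": 0.6, "tz": 3.4, "ax": 18.4}, {"tx": 0.3, "ty": 0.8, "tz": 4.0, "ax": 24.5}, {"tx": 0.4, "ty": 0.9, "tz": 4.7, "ax": 30.6}, {"tx": 0.5, "ty": 1.1, "tz": 5.3, "ax": 36.7}, {"tx": 0.6, "ty": 1.3, "tz": 6.0, "ax": 42.8}, {"tx": 0.7, "ty": 1.4, "tz": 6.7, "ax": 48.9}]
[{"tx": 0.2, "ty": 0.6, "tz": 0.2, "ax": 6.2}, {"tx": 0.3, "ty": 1.2, "tz": 0.6, "ax": 12.3}, {"tx": 1.3, "ty": 2.2, "tz": 1.3, "ax": 17.4}, {"tx": 2.3, "ty": 3.2, "tz": 2.1, "ax": 22.5}, {"tx": 3.3, "ty": 4.3, "tz": 2.9, "ax": 27.7}, {"tx": 4.3, "ty": 5.3, "tz": 3.7, "ax": 32.8}, {"tx": 4.3, "ty": 5.3, "tz": 3.7, "ax": 32.8}, {"tx": 4.3, "ty": 5.3, "tz": 3.7, "ax": 32.8}]
[{"tx": 0}]
end [ 0.6211 -0.2817  0.1096]
```

>>> move_arm:
  plan:
    - {"tx": 0,"ty": -2.5,"tz": 0,"ax": 6.3,"ay": 0,"az": 0}
    - {"tx": 0,"ty": -4.9,"tz": -0.1,"ax": 12.6,"ay": 0,"az": 0}
    - {"tx": 0,"ty": -7.4,"tz": -0.1,"ax": 18.9,"ay": 0,"az": 0}
    - {"tx": 0,"ty": -9.8,"tz": -0.2,"ax": 25.2,"ay": 0,"az": 0}
    - {"tx": 0,"ty": -12.3,"tz": -0.2,"ax": 31.5,"ay": 0,"az": 0}
    - {"tx": 0,"ty": -14.8,"tz": -0.3,"ax": 37.8,"ay": 0,"az": 0}
    - {"tx": 0,"ty": -17.2,"tz": -0.3,"ax": 44.2,"ay": 0,"az": 0}
    - {"tx": 0,"ty": -19.7,"tz": -0.4,"ax": 50.5,"ay": 0,"az": 0}

```text
time_s: 22.28
ee_pos: [0.6, 0.0181, 0.1591]
tool_rot: [0.618, 1.482, -0.619]
ft_force: [0.5, 0.0, -1.8]
grip_width: 0.453
```

>>> move_arm:
  plan:
    - {"tx": 0,"ty": -1.4,"tz": 1.6,"ax": 6.1,"ay": 0,"az": 0}
    - {"tx": 0,"ty": -2.8,"tz": 3.1,"ax": 12.2,"ay": 0,"az": 0}
    - {"tx": 0,"ty": -4.2,"tz": 4.7,"ax": 18.3,"ay": 0,"az": 0}
    - {"tx": 0,"ty": -5.6,"tz": 6.3,"ax": 24.4,"ay": 0,"az": 0}
    - {"tx": 0,"ty": -7.0,"tz": 7.8,"ax": 30.5,"ay": 0,"az": 0}
    - {"tx": 0,"ty": -8.4,"tz": 9.4,"ax": 36.6,"ay": 0,"az": 0}
    - {"tx": 0,"ty": -9.9,"tz": 11.0,"ax": 42.7,"ay": 0,"az": 0}
    - {"tx": 0,"ty": -11.3,"tz": 12.6,"ax": 48.8,"ay": 0,"az": 0}

```text
time_s: 22.95
ee_pos: [0.6089, -0.1508, 0.159]
tool_rot: [1.262, 1.175, -1.263]
ft_force: [0.1, -0.2, -1.1]
grip_width: 0.45
```

>>> move_arm:
  plan:
    - {"tx": 0,"ty": 0.2,"tz": 2.1,"ax": 6.2,"ay": 0,"az": 0}
    - {"tx": 0.1,"ty": 0.4,"tz": 2.7,"ax": 12.3,"ay": 0,"az": 0}
    - {"tx": 0.2,"ty": 0.6,"tz": 3.4,"ax": 18.4,"ay": 0,"az": 0}
    - {"tx": 0.3,"ty": 0.8,"tz": 4.0,"ax": 24.5,"ay": 0,"az": 0}
    - {"tx": 0.4,"ty": 0.9,"tz": 4.7,"ax": 30.6,"ay": 0,"az": 0}
    - {"tx": 0.5,"ty": 1.1,"tz": 5.3,"ax": 36.7,"ay": 0,"az": 0}
    - {"tx": 0.6,"ty": 1.3,"tz": 6.0,"ax": 42.8,"ay": 0,"az": 0}
    - {"tx": 0.7,"ty": 1.4,"tz": 6.7,"ax": 48.9,"ay": 0,"az": 0}

```text
time_s: 23.62
ee_pos: [0.6187, -0.2177, 0.1519]
tool_rot: [1.85, 0.619, -1.852]
ft_force: [0.3, 0.8, -1.0]
grip_width: 0.448
```

>>> move_arm:
  plan:
    - {"tx": 0.2,"ty": 0.6,"tz": 0.2,"ax": 6.2,"ay": 0,"az": 0}
    - {"tx": 0.3,"ty": 1.2,"tz": 0.6,"ax": 12.3,"ay": 0,"az": 0}
    - {"tx": 1.3,"ty": 2.2,"tz": 1.3,"ax": 17.4,"ay": 0,"az": 0}
    - {"tx": 2.3,"ty": 3.2,"tz": 2.1,"ax": 22.5,"ay": 0,"az": 0}
    - {"tx": 3.3,"ty": 4.3,"tz": 2.9,"ax": 27.7,"ay": 0,"az": 0}
    - {"tx": 4.3,"ty": 5.3,"tz": 3.7,"ax": 32.8,"ay": 0,"az": 0}
    - {"tx": 4.3,"ty": 5.3,"tz": 3.7,"ax": 32.8,"ay": 0,"az": 0}
    - {"tx": 4.3,"ty": 5.3,"tz": 3.7,"ax": 32.8,"ay": 0,"az": 0}

```text
time_s: 24.28
ee_pos: [0.6206, -0.282, 0.1083]
tool_rot: [2.18, 0.088, -2.185]
ft_force: [0.5, 0.3, -2.5]
grip_width: 0.455
```

```bash
python3 - <<'E'
from lid import *
chk(); c=shot("wrist","w21"); chk()
E
```

```text
t 24.28 ee [ 0.6206 -0.282   0.1083] err mm [-0.6 -0.3 -1.4] rot err deg [-0.05 -0.15 -0.13] F [ 0.5  0.3 -2.5] grip 0.455 q [-0.55  0.56  1.37  0.    1.22  0.94]
t 24.33 ee [ 0.6213 -0.2817  0.1093] err mm [ 0.2 -0.  -0.3] rot err deg [-0.09 -0.06 -0.08] F [ 0.5 -0.8 -0.5] grip 0.453 q [-0.55  0.56  1.37  0.    1.22  0.94]
```

View pics/w21.png

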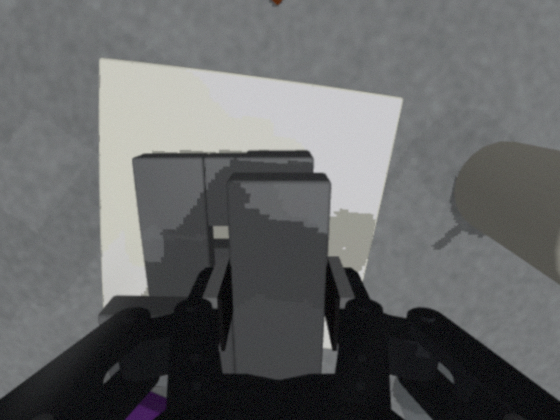

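>>> move_arm:
  plan:
    - {"tx": 1.0,"ty": 0,"tz": 0,"ax": 0,"ay": 0,"az": 0}
    - {"tx": 2.0,"ty": 0,"tz": 0,"ax": 0,"ay": 0,"az": 0}
    - {"tx": 2.8,"ty": 0,"tz": 0,"ax": 0,"ay": 0,"az": 0}
    - {"tx": 3.4,"ty": 0,"tz": 0,"ax": 0,"ay": 0,"az": 0}
    - {"tx": 3.8,"ty": 0,"tz": 0,"ax": 0,"ay": 0,"az": 0}
    - {"tx": 3.8,"ty": 0,"tz": 0,"ax": 0,"ay": 0,"az": 0}
    - {"tx": 3.8,"ty": 0,"tz": 0,"ax": 0,"ay": 0,"az": 0}

```text
time_s: 24.92
ee_pos: [0.6216, -0.282, 0.0715]
tool_rot: [2.181, 0.085, -2.182]
ft_force: [0.5, 0.2, -1.2]
grip_width: 0.451
```

```bash
python3 - <<'E'
from lid import *
import pickle
p,M=load(); p=p+M@[.038,0,0]; save(p,M)
print(p, np.degrees(np.arctan2(M[1,1],M[0,1])))
chk(); c=shot("wrist","w22"); pickle.dump(c,open("w22.pkl","wb"));chk()
im=c["image"][130:330,100:350,::-1]
cv2.imwrite("pics/w22z.png",np.clip(cv2.resize(im,None,fx=3.2,fy=3,interpolation=cv2.INTER_CUBIC).astype(float)*1.7,0,255).astype(np.uint8))
# predicted upper corners (z .044) at centre (.6143,-.2518) yaw 184.45
a=np.radians(184.45); Q=np.array([[np.cos(a),-np.sin(a)],[np.sin(a),np.cos(a)]])
for l in [(-50,-50),(50,-50),(-50,50),(-10,50)]:
    q=np.array([.6143,-.2518])+Q@(np.array(l)/1000); print(l,q.round(4),proj(c,[[*q,.044]]).round(1))
a=np.radians(4.45); Q=np.array([[np.cos(a),-np.sin(a)],[np.sin(a),np.cos(a)]])
for l in [(50,-50),(50,-10)]:
    q=np.array([.6143,-.2518])+Q@(np.array(l)/1000); print("new if aligned",l,q.round(4),proj(c,[[*q,.0655]]).round(1),proj(c,[[*q,.0675]]).round(1))
E
```

```text
[ 0.6211558  -0.28168419  0.07162995] -85.53570115778709
t 24.92 ee [ 0.6216 -0.282   0.0715] err mm [ 0.4 -0.3 -0.2] rot err deg [-0.01 -0.04 -0.02] F [ 0.5  0.2 -1.2] grip 0.451 q [-0.55  0.6   1.38 -0.    1.15  0.94]
t 24.97 ee [ 0.6219 -0.2823  0.0721] err mm [ 0.8 -0.6  0.4] rot err deg [-0.    0.02  0.01] F [-0.1 -0.4 -1.5] grip 0.454 q [-0.55  0.6   1.38 -0.    1.15  0.94]
(-50, -50) [ 0.6603 -0.1981] [[ 97.6 171.9]]
(50, -50) [ 0.5606 -0.2058] [[127.6 356.4]]
(-50, 50) [ 0.668  -0.2978] [[322.4 171.3]]
(-10, 50) [ 0.6281 -0.3009] [[319.2 255. ]]
new if aligned (50, -50) [ 0.668  -0.2978] [[329.2 182.2]] [[330.  183.4]]
new if aligned (50, -10) [ 0.6649 -0.2579] [[223.8 182.2]] [[223.  183.3]]
```

View pics/w22z.png

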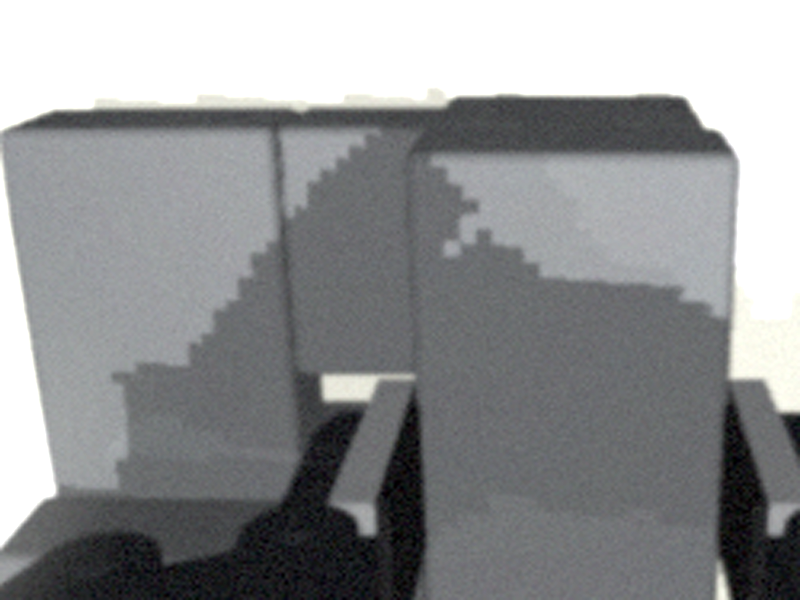

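>>> move_arm:
  plan:
    - {"tx": 0,"ty": -0.08,"tz": 0.05,"ax": 0,"ay": 0,"az": 0}
    - {"tx": 0.1,"ty": -0.08,"tz": 0.05,"ax": 0,"ay": 0,"az": 0}
    - {"tx": 0.2,"ty": -0.08,"tz": 0.05,"ax": 0,"ay": 0,"az": 0}
    - {"tx": 0.25,"ty": -0.08,"tz": 0.05,"ax": 0,"ay": 0,"az": 0}
    - {"tx": 0.25,"ty": -0.08,"tz": 0.05,"ax": 0,"ay": 0,"az": 0}

```text
time_s: 25.38
ee_pos: [0.6211, -0.2815, 0.0694]
tool_rot: [2.182, 0.085, -2.181]
ft_force: [-0.4, -0.2, -1.2]
grip_width: 0.451
```

>>> move_arm:
  plan:
    - {"tx": 0.05,"ty": 0,"tz": 0,"ax": 0,"ay": 0,"az": 0}
    - {"tx": 0.1,"ty": 0,"tz": 0,"ax": 0,"ay": 0,"az": 0}
    - {"tx": 0.1,"ty": 0,"tz": 0,"ax": 0,"ay": 0,"az": 0}

```text
time_s: 25.63
ee_pos: [0.6211, -0.2814, 0.0683]
tool_rot: [2.182, 0.085, -2.181]
ft_force: [0.3, -0.4, -1.6]
grip_width: 0.454
```

```bash
python3 - <<'E'
from lid import *
p,M=load(); save(p+M@[.0035,-.0008,.0005],M)
chk(); c=shot("wrist","w23"); chk()
im=c["image"][130:330,100:350,::-1]
cv2.imwrite("pics/w23z.png",np.clip(cv2.resize(im,None,fx=3.2,fy=3,interpolation=cv2.INTER_CUBIC).astype(float)*1.7,0,255).astype(np.uint8))
E
```

```text
t 25.63 ee [ 0.6211 -0.2814  0.0683] err mm [ 0.5 -0.5  0.2] rot err deg [ 0.   -0.01 -0.01] F [ 0.3 -0.4 -1.6] grip 0.454 q [-0.55  0.61  1.39 -0.    1.15  0.94]
t 25.68 ee [ 0.6211 -0.2814  0.0683] err mm [ 0.5 -0.5  0.2] rot err deg [ 0.   -0.01 -0.01] F [-0.4 -0.8 -1.2] grip 0.451 q [-0.55  0.61  1.39 -0.    1.15  0.94]
```

View pics/w23z.png

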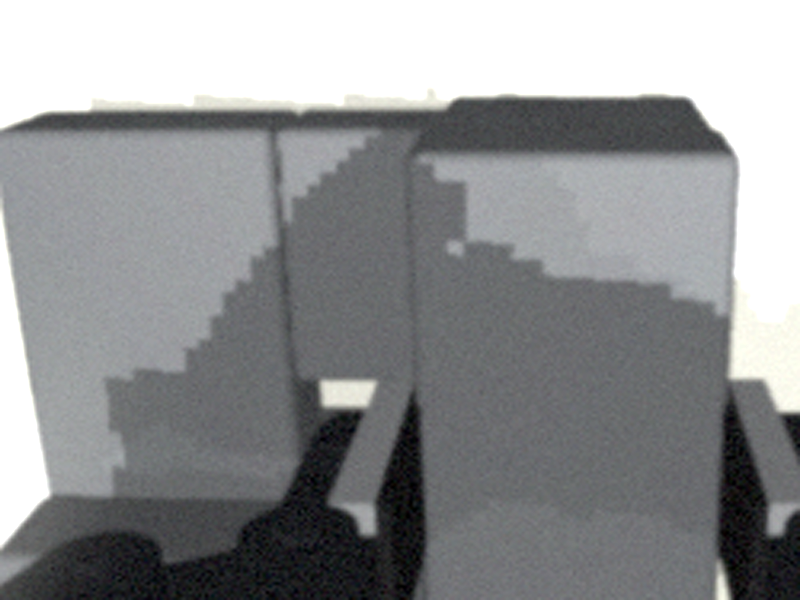

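>>> move_arm:
  plan:
    - {"tx": 0.05,"ty": 0,"tz": 0,"ax": 0,"ay": 0,"az": 0}
    - {"tx": 0.1,"ty": 0,"tz": 0,"ax": 0,"ay": 0,"az": 0}
    - {"tx": 0.1,"ty": 0,"tz": 0,"ax": 0,"ay": 0,"az": 0}

```text
time_s: 25.93
ee_pos: [0.6211, -0.2815, 0.0673]
tool_rot: [2.182, 0.085, -2.181]
ft_force: [0.3, -0.3, -1.8]
grip_width: 0.449
```

>>> move_arm:
  plan:
    - {"tx": 0.05,"ty": 0,"tz": 0,"ax": 0,"ay": 0,"az": 0}
    - {"tx": 0.1,"ty": 0,"tz": 0,"ax": 0,"ay": 0,"az": 0}
    - {"tx": 0.1,"ty": 0,"tz": 0,"ax": 0,"ay": 0,"az": 0}

```text
time_s: 26.18
ee_pos: [0.6212, -0.2815, 0.0671]
tool_rot: [2.182, 0.085, -2.181]
ft_force: [-1.5, 1.6, 3.8]
grip_width: 0.451
```

>>> move_arm:
  plan:
    - {"tx": -0.05,"ty": 0,"tz": 0,"ax": 0,"ay": 0,"az": 0}
    - {"tx": -0.05,"ty": 0,"tz": 0,"ax": 0,"ay": 0,"az": 0}
    - {"tx": -0.05,"ty": 0,"tz": 0,"ax": 0,"ay": 0,"az": 0}
    - {"tx": -0.05,"ty": 0,"tz": 0,"ax": 0,"ay": 0,"az": 0}
    - {"tx": -0.5,"ty": 0,"tz": 0,"ax": 0,"ay": 0,"az": 0}
    - {"tx": -1.5,"ty": 0,"tz": 0,"ax": 0,"ay": 0,"az": 0}
    - {"tx": -3.0,"ty": 0,"tz": 0,"ax": 0,"ay": 0,"az": 0}
    - {"tx": -5.0,"ty": 0,"tz": 0,"ax": 0,"ay": 0,"az": 0}
  claw: 0.35

```text
time_s: 26.85
ee_pos: [0.6204, -0.281, 0.1167]
tool_rot: [2.181, 0.086, -2.184]
ft_force: [0.8, 1.0, -0.1]
grip_width: 0.647
```

>>> move_arm:
  plan:
    - {"tx": -3,"ty": -1,"tz": 0,"ax": 0,"ay": 0,"az": 0}
    - {"tx": -6,"ty": -3,"tz": 0,"ax": 0,"ay": 0,"az": 0}
    - {"tx": -7,"ty": -3,"tz": 0,"ax": 0,"ay": 0,"az": 0}
    - {"tx": -7,"ty": -3,"tz": 0,"ax": 0,"ay": 0,"az": 0}
    - {"tx": -7,"ty": -3,"tz": 0,"ax": 0,"ay": 0,"az": 0}
    - {"tx": -7,"ty": -3,"tz": 0,"ax": 0,"ay": 0,"az": 0}

```text
time_s: 27.35
ee_pos: [0.6179, -0.2517, 0.1851]
tool_rot: [2.18, 0.085, -2.184]
ft_force: [-0.0, 0.6, -0.3]
grip_width: 0.653
```

```bash
python3 - <<'E'
from lid import *
import pickle
p,M=load(); save(p+M@[.002-.12,-.03,0],M)
chk(); c=shot("wrist","w24"); pickle.dump(c,open("w24.pkl","wb"))
im=c["image"][80:280,180:390,::-1]
cv2.imwrite("pics/w24z.png",np.clip(cv2.resize(im,None,fx=3.6,fy=3,interpolation=cv2.INTER_CUBIC).astype(float)*1.7,0,255).astype(np.uint8))
s=shot("side","s24")
cv2.imwrite("pics/s24z.png",cv2.resize(s["image"][100:310,200:420,::-1],None,fx=3.2,fy=2.8,interpolation=cv2.INTER_CUBIC))
E
```

```text
t 27.35 ee [ 0.6179 -0.2517  0.1851] err mm [-0.3 -0.7 -1. ] rot err deg [ 0.03 -0.12 -0.05] F [-0.   0.6 -0.3] grip 0.653 q [-0.52  0.45  1.36 -0.    1.33  0.98]
```

View pics/w24z.png

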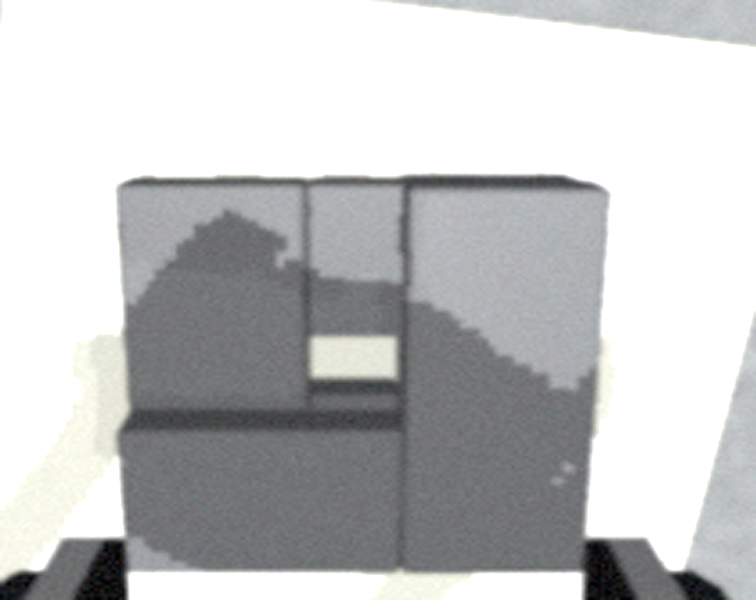

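View pics/s24z.png

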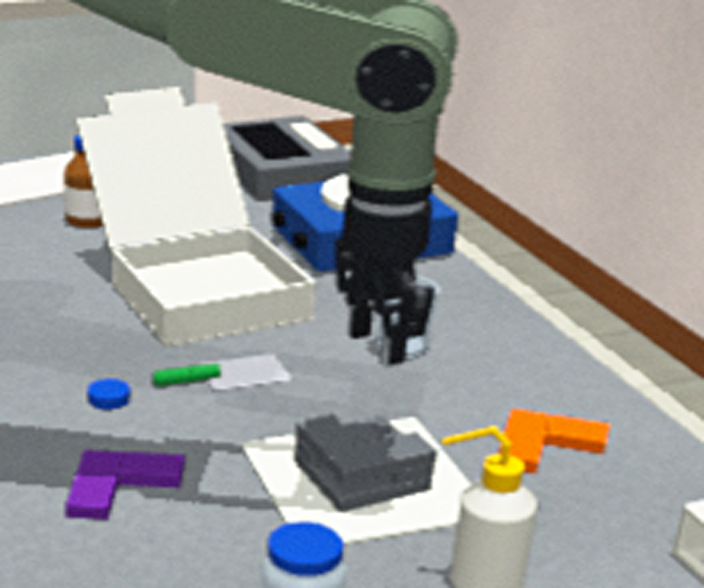

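```bash
python3 - <<'E'
from lid import *
import pickle; c=pickle.load(open("w24.pkl","rb"))
g=lambda x,y:(180+x/3.6,80+y/3)
px=[(585,570),(607,190),(405,187),(402,430),(122,430),(127,568)]
L=[(-50,-50),(50,-50),(50,-10),(-10,-10),(-10,50),(-50,50)]
for z in (.062,.059):
    t,a,res=fitL([onz(c,g(*p),z) for p in px],L); print(z,t,a,res.tolist())
a=np.radians(184.45); Q=np.array([[np.cos(a),-np.sin(a)],[np.sin(a),np.cos(a)]])
for z in (.044,.042): print("upper from heel corner",onz(c,g(120,187),z)[:2]-Q@[-.05,-.05], "bevel-comp",onz(c,g(120,187),z)[:2]-Q@[-.0488,-.0488])
# old: bottom seen in w10 vs tile? lid + bystanders check
s=shot("scene","sc24")
for k,z in dict(spatula=0,cap=.018,beaker=.045,jar=.045,bottle=.07).items():
    d=search_frame("scene",k)[0]; print(k,round(d["confidence"],2),np.round(d["box"],1))
E
```

```text
0.062 [ 0.61522085 -0.25233537] 4.537440566725547 [[0.7, 0.2], [-1.1, 0.9], [-0.5, 0.3], [-0.4, 0.3], [-0.2, -1.5], [1.5, -0.2]]
0.059 [ 0.61424662 -0.25245782] 4.537440566725524 [[0.2, -0.4], [-0.4, 0.4], [0.2, 0.3], [-0.5, 0.2], [-0.3, -0.8], [0.9, 0.4]]
upper from heel corner [ 0.61299051 -0.25339973] bevel-comp [ 0.61409379 -0.25211024]
upper from heel corner [ 0.61273876 -0.25305084] bevel-comp [ 0.61384203 -0.25176135]
spatula 0.89 [274.5 225.7  22.   47.3]
cap 0.6 [278.4 188.4  12.2  11.1]
beaker 0.87 [266.4 285.1  26.   37.1]
jar 0.96 [142.9 185.5  23.1  32.8]
bottle 0.73 [274.4 225.9  20.7  46.7]
```

View pics/sc24.png

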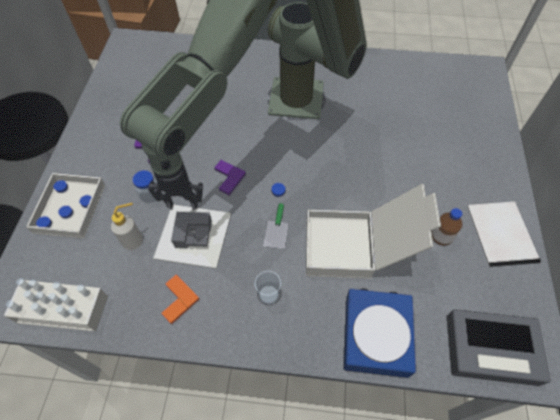

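```bash
python3 - <<'E'
from bench import r
print(r.hand_in()); print(r.get_obs()["time_s"])
E
```

```text
the job is handed in; nothing more can be done
None
the job is handed in; nothing more can be done
```

The job is done and handed in: the lid stands open by itself, and both plates are stacked on the bottom plate, upper one first. It took about 27.5 s of the 72 s.

- **Lid:** I lifted it by the lip with a closed fingertip and swung it over to the left. It was still open in the last pictures.
- **Stack:** In the wrist-camera fits, the middle plate's centre was within about 1 mm of the bottom plate's, and the top plate's within about 1.5 mm of it. The top plate's heel points the same way as the bottom plate's, and the middle plate is turned half round between them. The three headings agreed within about 0.1°.
- **Setting down:** Contact forces were about 9 N for the first plate and 4 N for the second, and each was released only after it rested on the one below.
- **Bystanders:** The spatula, cap, beaker and jar were found where they were at the start, within a few pixels. The search reported the spatula as the bottle, so I checked the bottle only by eye: it looked upright and in place. I checked the wash bottle only by eye too.

**What disagreed:**
- The description says the two box plates lay in the same direction. They did not: their heels were a quarter turn apart. I turned each one by what the camera showed.
- One move call was refused before anything moved. I sent it again with all six values given.

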